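# Prime the nasal spray and put it away in the medicine box

### The job

Prime the nasal spray where it stands on the shelf: push its pump head straight down to the stop, let it spring all the way back up, then push it to the stop and let it up a second time. Then open the lid of the clear medicine box wide, set the spray down upright on the floor of the empty compartment without dropping it, and close the lid fully. Keep the spray upright all the time, and do not knock over or shift the other things on the shelf.

Things in the scene. Friction and masses are not known exactly. Their poses are not given: they have to be found in the camera images.
- spray: White plastic nasal spray, loose, 70 g, standing on the shelf: round bottle 36 mm across, straight up to 41 mm, then a shoulder and 25 mm collar up to 52 mm, and the pump head; 88 mm tall with the pump up. Told from the other small white vessels by the round finger flange and slim tapering nozzle on top. Origin: centre of the underside; z up.
- pump (a joint): Travel of the spray's pump head down into the bottle, m: 0 = up (sprung), 0.008 = pressed down to the stop. The spring takes about 2 N to start and 6 N at the stop.
- pump_top (a point): Top of the nozzle of the pump head, where to press: a flat tip 10 mm in diameter, on the bottle's axis, 88 mm above the bottle's underside when the pump is up. The nozzle widens downwards to 16 mm at the finger flange, a disc 30 mm in diameter and 3 mm thick whose top is 23 mm below the tip.
- box: Clear acrylic medicine box, fixed to the shelf: 150 mm (x) by 240 mm (y) by 100 mm high, walls and floor 4 mm. Origin: centre of the underside; x points to the hinge side, away from the robot. A wall 4 mm thick, 49 mm high, at y = +36 mm parts it into a narrow +y compartment full of cartons and a wide empty -y one.
- box_bay (a point): Centre of the floor of the empty compartment (142 mm along x by 150 mm along y inside, floor 4 mm and rim 100 mm above the shelf). Axes as the box.
- lid (a joint): Angle of the box's clear lid, rad: 0 = shut flat on the rim, about 1.57 = upright, 1.9 = fully open. It starts between shut and a little ajar. A stiff hinge: it stays where it is left.
- lid_handle (a point): Grip point in the steel knob on the lid: the knob's head is a disc 28 mm in diameter and 16 mm thick on a 12 mm neck; the head's top is 43 mm and this point 35 mm out from the lid's upper face. Lid 150 by 240 by 6 mm; the knob stands 30 mm from its front (robot side) edge, midway along it, 120 mm from the hinge.
- lid_hinge (a point): Middle of the lid's hinge line, on the far rim of the box (100 mm above the shelf); the line runs along the box's y, and the lid's underside lies at this height when shut. With the lid shut the knob's grip point is 120 mm to the robot's side (box -x) and 41 mm above it; z axis turns with the lid.
- pill_jar: Bystander: white jar with a wide screw cap, 48 mm in diameter, 75 mm tall. Origin: centre of the underside.
- dropper: Bystander: small white dropper bottle, 32 mm in diameter, 70 mm tall, with a plain 22 mm screw cap and no flange or nozzle. Origin: centre of the underside.
- tumbler: Bystander: green glass tumbler, 68 mm wide at the rim, 95 mm tall. Origin: centre of the underside.
- pill_dish: Bystander: white ceramic dish, 90 mm wide, 25 mm tall. Origin: centre of the underside.
- teapot_lid: Bystander: porcelain teapot lid lying upturned on its knob, 76 mm wide, 31 mm tall. Origin: centre of the underside.
- tweezer: Bystander: steel tweezers lying flat, 100 mm long, 8 mm high. Origin: centre of the underside, x along its length.
Things that resemble listed ones, but are neither listed nor needed, are in the scene too. Leave any blue or yellow look-alike of the spray alone.

How it is judged:
On the way, in this order (a step that is already met when the one before it is completed fails the run):
1. the spray standing upright on the shelf, its pump head is pressed down to the stop (within 1 mm) (value of joint pump above 0.007 m and height (world z) of spray below 0.008 m and angle between spray's own z axis and vertical below 0.15 rad), for 0.1 s.
2. the pump head has sprung back up (within 1.5 mm), the spray still standing on the shelf (value of joint pump below 0.0015 m and height (world z) of spray below 0.008 m and angle between spray's own z axis and vertical below 0.15 rad), for 0.1 s.
3. the pump head is pressed to the stop a second time (all of step 1), for 0.1 s.
4. the pump head is up again, the spray still standing on the shelf (all of step 2), for 0.1 s.
5. the lid is opened wide (past 1.2 rad) (value of joint lid above 1.2 rad), for 0.2 s.
6. the spray is lowered upright in the gripper to within 10 mm of the floor of the empty compartment (x of spray in the frame of box_bay between -0.058 and 0.058 m and y of spray in the frame of box_bay between -0.058 and 0.058 m and z of spray in the frame of box_bay below 0.01 m and angle between spray's own z axis and vertical below 0.15 rad and contact force between the fingers and spray above 0.5 N), for 0.05 s.
At the end, for the whole second after the job is handed in: The spray stands at rest and upright (within 0.15 rad) on the floor of the empty compartment (within 58 mm of its centre in x and y of the box, within 10 mm in height), its pump up (within 1.5 mm), and the lid is shut (below 0.06 rad) (x of spray in the frame of box_bay between -0.058 and 0.058 m and y of spray in the frame of box_bay between -0.058 and 0.058 m and z of spray in the frame of box_bay below 0.01 m and angle between spray's own z axis and vertical below 0.15 rad and value of joint lid below 0.06 rad and value of joint pump below 0.0015 m and linear speed of spray below 0.02 m/s); the robot touches nothing.
It fails at once if the spray is tipped (more than 0.6 rad) (angle between spray's own z axis and vertical above 0.6 rad).
It fails at once if one of the other things (jar, dropper, tumbler, dish, teapot lid, tweezers) is shifted by more than 30 mm (distance of any of pill_jar, dropper, tumbler, pill_dish, teapot_lid, tweezer from where it was at the start of the episode above 0.03 m).
It fails at once if one of the other things is knocked over (tilted more than 0.5 rad) (angle between any of pill_jar, dropper, tumbler, pill_dish, teapot_lid, tweezer's own z axis and vertical above 0.5 rad).
It also fails if it takes over 72 s, if anything falls off the work surface, if the arm or the gripper's body presses on something with over 40 N, if the wrist force passes 120 N, or if a joint passes its speed limit or range.

### The arm

A 6-joint arm with a two-finger parallel gripper is mounted at the origin on the work surface. World frame = base frame: x ahead of the robot, y to its left, z up, the work surface at z = 0. Lengths are in m, angles in rad, forces in N, time in s.
With the tool pointing down it reaches from about 0.425 to 0.95 m from the base axis. Payload 3.5 kg.
Tool frame: the origin (TCP) lies on the centre line of the jaws, within the pads' length; the fingertips stand tip_extent ahead of it and the grasp point (between the pads) lies 2 mm behind it (tip_extent is the distance from the TCP to the fingertips, in m); z points along the fingers, y is the direction in which the jaws open and shut (so a half turn about z gives the same grasp; the last joint's range is limited). The gripper opens to 85 mm and grips with 20 to 120 N. Pads are 22 mm wide; open, the fingers measure 114 mm over their backs; the gripper's body (76 mm by 85 mm) begins 54 mm behind the grasp point. The pads swing forward as they close: fully open they stand 13 mm farther back than shut.
Start: joints at [1.046, 0.286, 1.577, -0, 1.279, -0.15], TCP at [0.247, 0.628, 0.214] pointing down, gripper open.
Joint ranges: [-2.77, 2.77], [-0.9, 2.22], [0.21, 2.48], [-1.53, 4.67], [0.24, 2.81], [-2.84, 2.84]. Speed limits (rad/s): [2.79, 2.79, 3.14, 3.14, 3.14, 3.14].

### API

Orientations are given as a unit quaternion [x, y, z, w].
In Python, from plant import * gives the robot as it stands.
- The arm moves only by the shell command python3 -m crank 'ROWS' [FORCE]. ROWS is JSON, a list of rows, each a list of 7 numbers: the gripper's target within -1 to 1 (shut at 1, half-way at 0, fully open at -1), then the shift along the tool's x, y, z in cm, then the turn, a rotation vector about the tool's x, y, z in degrees. In form: [[fingers, tx, ty, tz, wx, wy, wz], ...]. A call has 1 to 5 rows; each row shifts and turns the commanded pose from where the row before left it, along the tool's axes as they then stand; what a row does not reach is not made up. A row lasts 1/10 s, in which the tool goes at most 50 mm and 8.59 degrees, less where a joint would pass 70% of its speed; a pose out of reach is approached as far as the arm can. A call is refused whole if a number of a shift passes 5 or a number of a turn 8.59, either way. A call with a gripper value outside its range is refused whole. The fingers move at their own pace and stop on an object; FORCE is the grip in N (left out, the last holds). Time passes only in rows, so rows that do not move let the fingers close. It gives the time, the measured TCP pose, the force and the opening at its end, in the units of the state.
- get_state(): the state, without advancing time (a new reading comes with each control period).
- read_camera(name): name is "side" or "top" or "wrist"; returns a dict with "color" (400x640x3 uint8, red, green, blue), "vfov" (degrees; the focal length in pixels is half the picture's height over the tangent of half this angle, whatever the lens; pixels are square), "cx", "cy" (the principal point, pixels), "cam_to_world" (4x4, takes a point from camera to world coordinates). Camera axes: x right, y up, looking along -z (the intrinsics and any distortion apply to the point x, -y, -z); pixel columns grow to the right and rows downward; lengths in m; the calibration is good to about 2 mm. A picture is of the moment at which its call begins. There is no depth.
- sign_off(): hands the job in, once; it reports no verdict.
Trained networks look in the newest picture that a camera, given by its name, has taken for a name from the list of things; names that differ only in an ending like _2 or _b are one class to them, and where a whole thing is asked for, a point or a joint stands for the part that bears it (a point fixed in the world has none). Each returns a list of dicts, best first, with "p" (0 to 1); they miss things now and then, are a little off and sometimes report something else, mostly with a low value. They report only what shows in the picture. A call takes as long as a camera call. They do not tell look-alikes from the thing itself.
- trace(thing, camera): "pixels" (400x640 bool, what is visible of it) and "location" ([column, row] in pixels, amid what is visible of it).
- place_of(thing, camera): "location" ([column, row] in pixels: a listed point, or the origin of a listed thing).
The state is a dict: "time": time; "qpos": joint angles; "dq": joint speeds; "joint_efforts": joint torques, N m; "eef_pos": TCP position; "tcp_rot": TCP orientation; "contact_force": force on the tool from outside, world axes, zero at the start; "wrist_torque": the same for the moment, N m; "opening": opening from 0.0 (shut) to 1.0 (fully open).
Only numpy, scipy, OpenCV 4.12 (cv2) and the standard library are available. Lean on these libraries where they do the work, as an engineer would, in place of code of your own. Each camera call takes 0.05 s, during which the arm holds its last target.

## Working session

There is one attempt and no reset: what is moved stays moved. The work goes in short steps, Python scripts to look and compute and a shell command to move; the robot and the scene stay as the last step left them, time stands still between calls to the robot, and variables do not carry over. Pictures are saved under pics/ and viewed, and the job is handed in when it is done.

```bash
ls; mkdir -p pics; cat > h.py <<'E'
from plant import *
import numpy as np, cv2
def save(n,f):
    d=read_camera(n); cv2.imwrite(f,d["color"][:,:,::-1]); return d
E
python3 - <<'E'
from h import *
s=get_state(); print(s)
for n in ("side","top","wrist"):
    d=save(n,f"pics/a_{n}.png"); print(n,{k:v for k,v in d.items() if k!="color"})
E
```

```text
pics
{'time': 0.0, 'qpos': array([ 1.04598152e+00,  2.87191707e-01,  1.57823547e+00, -8.49893500e-06,
        1.27858539e+00, -1.50007776e-01]), 'dq': array([ 0.00069861,  0.0007971 , -0.00021246, -0.00048018,  0.00100684,
        0.00164817]), 'joint_efforts': array([-6.12065724e-04, -4.05984950e+01, -2.92626590e+01, -1.32051455e-04,
        5.69854121e-03, -2.82560002e-07]), 'eef_pos': array([0.24672669, 0.62751723, 0.21229821]), 'tcp_rot': array([ 1.86307159e-01,  9.82490803e-01, -1.14307991e-03, -3.96712269e-04]), 'contact_force': array([0.05515782, 0.53745412, 0.26355938]), 'wrist_torque': array([ 0.02466849,  0.05152032, -0.0017822 ]), 'opening': 0.9994822045785028}
side {'vfov': 51.05063492831643, 'cx': 321.8017591714272, 'cy': 204.11788951539285, 'cam_to_world': array([[-0.98985205,  0.08949454, -0.11037956,  0.4704954 ],
       [-0.1419592 , -0.58798501,  0.79631728,  0.66914793],
       [ 0.00636453,  0.80390569,  0.59472274,  0.6589054 ],
       [ 0.        ,  0.        ,  0.        ,  1.        ]])}
top {'vfov': 52.3746578696627, 'cx': 320.26380992351244, 'cy': 203.64129772248324, 'cam_to_world': array([[-0.01814505,  0.99836429, -0.05421714,  0.49374037],
       [-0.9996853 , -0.01905509, -0.0163156 , -0.06703171],
       [-0.01732203,  0.05390403,  0.99839586,  1.10112716],
       [ 0.        ,  0.        ,  0.        ,  1.        ]])}
wrist {'vfov': 67.17892554195616, 'cx': 322.3647737049258, 'cy': 200.485708710614, 'cam_to_world': array([[ 0.36661656, -0.88677378, -0.28146858,  0.17410893],
       [ 0.93036989,  0.34877224,  0.11300349,  0.65638858],
       [-0.00204011, -0.30329884,  0.9528933 ,  0.37335914],
       [ 0.        ,  0.        ,  0.        ,  1.        ]])}
```

View pics/a_top.png

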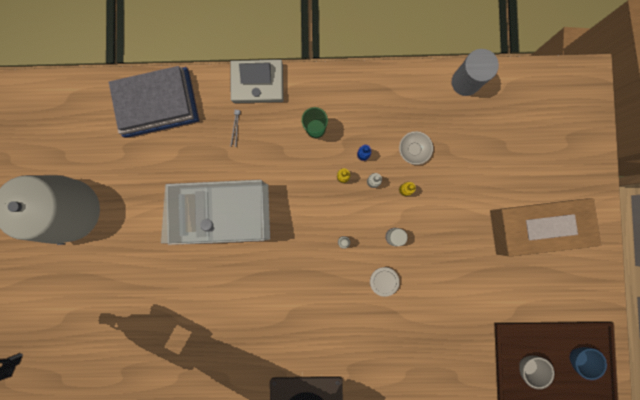

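View pics/a_side.png

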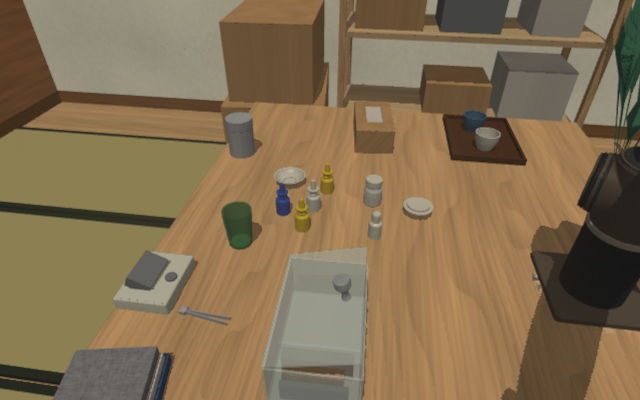

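```bash
python3 - <<'E'
from h import *
for c in ("top","side"):
    for t in ("spray","pump_top","box","box_bay","lid","lid_handle","lid_hinge","pill_jar","dropper","tumbler","pill_dish","teapot_lid","tweezer"):
        try: print(c,t,[(np.round(r["location"],1).tolist(),round(r["p"],2)) for r in place_of(t,c)][:5])
        except Exception as e: print(c,t,e)
print(get_state()["time"])
E
```

```text
top spray [([365.4, 152.9], 0.77), ([371.7, 181.6], 0.57), ([338.8, 176.5], 0.46), ([405.5, 189.7], 0.45)]
top pump_top [([379.6, 176.7], 0.55), ([411.0, 183.5], 0.52), ([366.5, 148.8], 0.5), ([313.5, 131.0], 0.41)]
top box [([222.2, 214.4], 0.71)]
top box_bay []
top lid it knows: box, box_bay, dropper, lid_handle, lid_hinge, pill_dish, pill_jar, pump_top, spray, teapot_lid, tumbler, tweezer
top lid_handle [([341.7, 241.8], 0.52)]
top lid_hinge [([214.1, 180.7], 0.96)]
top pill_jar [([394.7, 236.4], 0.86), ([412.1, 153.1], 0.59)]
top dropper [([393.9, 233.9], 0.72), ([342.2, 241.9], 0.63)]
top tumbler [([315.8, 130.8], 0.96)]
top pill_dish [([410.9, 147.5], 0.88), ([376.9, 180.4], 0.25)]
top teapot_lid [([382.3, 278.6], 0.8)]
top tweezer [([230.8, 128.5], 0.42)]
side spray [([279.8, 210.9], 0.89), ([300.7, 229.0], 0.74), ([327.3, 190.9], 0.61), ([313.4, 206.5], 0.57)]
side pump_top [([326.5, 161.9], 0.64), ([313.9, 180.5], 0.56), ([283.6, 182.7], 0.51), ([302.9, 197.7], 0.43)]
side box [([317.2, 344.8], 0.78)]
side box_bay []
side lid it knows: box, box_bay, dropper, lid_handle, lid_hinge, pill_dish, pill_jar, pump_top, spray, teapot_lid, tumbler, tweezer
side lid_handle [([341.3, 282.1], 0.61)]
side lid_hinge [([276.8, 307.5], 0.85), ([420.1, 214.5], 0.26)]
side pill_jar [([314.5, 208.1], 0.7), ([370.1, 204.7], 0.6)]
side dropper [([375.1, 235.5], 0.89)]
side tumbler [([242.8, 240.9], 0.92), ([203.6, 320.4], 0.36), ([313.2, 207.4], 0.35)]
side pill_dish [([293.1, 182.1], 0.93)]
side teapot_lid [([419.0, 212.7], 0.97)]
side tweezer [([204.3, 314.7], 0.53)]
1.35
```

The candidates for the spray are white at top (375,180) / side (313,197), blue (364,153), yellow (344,176) and yellow (408,189), plus the plain white dropper at (344,242). The white one at (375,180) fits, and I'll confirm it in an enlarged crop.

```bash
cat >> h.py <<'E'
from scipy.spatial.transform import Rotation as R
def K(d): return 200/np.tan(np.radians(d["vfov"]/2))
def ray(d,px):
    f=K(d); M=d["cam_to_world"]; v=np.array([(px[0]-d["cx"])/f,-(px[1]-d["cy"])/f,-1.]); return M[:3,3],M[:3,:3]@v
def onz(d,px,z):
    o,v=ray(d,px); return o+v*(z-o[2])/v[2]
def proj(d,P):
    M=d["cam_to_world"]; c=M[:3,:3].T@(np.array(P)-M[:3,3]); f=K(d); return np.array([d["cx"]+f*c[0]/-c[2],d["cy"]-f*c[1]/-c[2]])
def tri(*obs):
    A=np.zeros((3,3));b=np.zeros(3)
    for d,px in obs:
        o,v=ray(d,px); v=v/np.linalg.norm(v); P=np.eye(3)-np.outer(v,v); A+=P;b+=P@o
    return np.linalg.solve(A,b)
E
python3 - <<'E'
from h import *
t=read_camera("top"); s=read_camera("side")
import pickle; pickle.dump((t,s),open("ts.pkl","wb"))
a=cv2.resize(t["color"][130:260,310:440,::-1],None,fx=4,fy=4,interpolation=cv2.INTER_CUBIC)
b=cv2.resize(s["color"][155:250,260:390,::-1],None,fx=2,fy=2,interpolation=cv2.INTER_CUBIC)
b=cv2.resize(b,(260,190)); im=np.zeros((520,800,3),np.uint8); im[:,:520]=a; im[:190,520:780]=b
c=cv2.resize(s["color"][165:225,290:340,::-1],None,fx=5,fy=5,interpolation=cv2.INTER_CUBIC); im[200:500,520:770]=c
cv2.imwrite("pics/crop1.png",im)
print("pumptop tri",tri((t,[379.6,176.7]),(s,[313.9,180.5])), onz(t,[379.6,176.7],.088),onz(s,[313.9,180.5],.088))
print("spray",onz(t,[371.7,181.6],0),onz(s,[313.4,206.5],0))
for n,p,q in (("blue",(365.4,152.9),(279.8,210.9)),("ye",(338.8,176.5),(300.7,229)),("ye2",(405.5,189.7),(327.3,190.9)),("jar",(394.7,236.4),(370.1,204.7)),("drop",(342.2,241.9),(375.1,235.5)),("tumb",(315.8,130.8),(242.8,240.9)),("dish",(410.9,147.5),(293.1,182.1)),("tlid",(382.3,278.6),(419,212.7)),("tw",(230.8,128.5),(204.3,314.7)),("box",(222.2,214.4),(317.2,344.8))):
    print(n,onz(t,p,0)[:2],onz(s,q,0)[:2])
print("hinge",onz(t,(214.1,180.7),.1),onz(s,(276.8,307.5),.1),tri((t,(214.1,180.7)),(s,(276.8,307.5))))
print("knob",tri((t,(206.5,225)),(s,(342,283))))
E
```

```text
pumptop tri [ 0.61290081 -0.20096568  0.08066096] [ 0.6133103  -0.19990507  0.088     ] [ 0.60981735 -0.18983803  0.088     ]
spray [ 0.61076786 -0.1897144   0.        ] [ 0.6130956  -0.19938435  0.        ]
blue [ 0.68964022 -0.17454506] [ 0.6959821  -0.16757445]
ye [ 0.62648281 -0.10078813] [ 0.62931069 -0.10398083]
ye2 [ 0.58692176 -0.28045991] [ 0.5864839  -0.27619181]
jar [ 0.46142201 -0.24778777] [ 0.46618725 -0.2297602 ]
drop [ 0.44913924 -0.1062951 ] [ 0.44804424 -0.10678079]
tumb [ 0.75353631 -0.04043742] [ 0.75641973 -0.04055073]
dish [ 0.70182567 -0.29849178] [ 0.6884831  -0.30509122]
tlid [ 0.34935108 -0.21152921] [ 0.3395517  -0.21399187]
tw [0.76512759 0.19321384] [0.76741685 0.17930387]
box [0.52933058 0.21816462] [0.53997677 0.21409601]
hinge [0.61021067 0.21204597 0.1       ] [0.6075359  0.22141865 0.1       ] [0.61046969 0.21437576 0.09120877]
knob [0.50046249 0.21165162 0.16613556]
```

View pics/crop1.png

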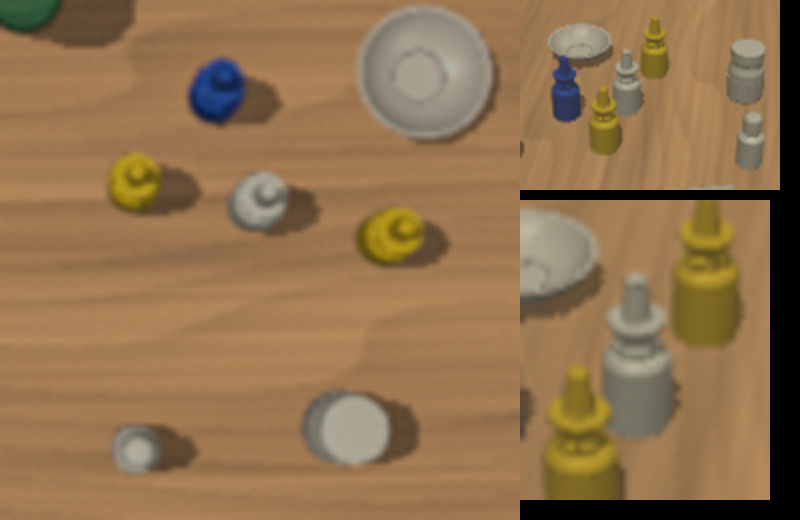

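View pics/a_wrist.png

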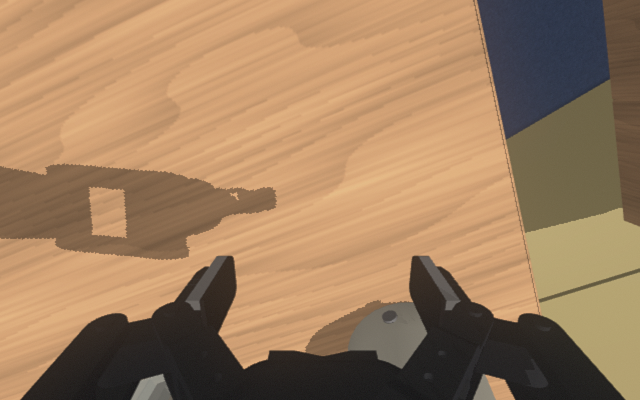

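The white bottle with a round flange and slim nozzle (crop centre about (262,200), top pixel (375,180)) is the spray. The dropper at (344,242) has only a plain cap. I'll move above it next.

```bash
python3 - <<'E'
import plant
print({k:v for k,v in vars(plant).items() if not k.startswith('_') and isinstance(v,(int,float,list,tuple,dict,str))})
E
cat >> h.py <<'E'
def plan(P,yaw,n,nr=None):
    """rows from the present pose to TCP P (tool down), jaw (tool y) at yaw deg"""
    s=get_state(); Rt=R.from_quat(s["tcp_rot"]); p=s["eef_pos"]; y=Rt.as_matrix()[:,1]
    cur=np.degrees(np.arctan2(y[1],y[0])); dy=(cur-yaw+90)%180-90 if nr is None else nr
    st=dy/n; step=(np.array(P)-p)/n
    out=[]
    for i in range(n):
        c=Rt.as_matrix().T@step; out.append([*np.round(c*100,2),round(st,2)]); Rt=Rt*R.from_rotvec([0,0,np.radians(st)])
    print("cur",cur,"turn",dy); 
    for o in out: print(o)
E
python3 - <<'E'
from h import *
plan([0.612,-0.191,0.24],-45,20,113.5)
E
```

```text
{'tip_extent': 0.017}
cur 68.52533478795178 turn 113.5
[np.float64(-3.2), np.float64(-3.14), np.float64(-0.13), 5.67]
[np.float64(-3.49), np.float64(-2.81), np.float64(-0.13), 5.67]
[np.float64(-3.75), np.float64(-2.45), np.float64(-0.13), 5.67]
[np.float64(-3.98), np.float64(-2.07), np.float64(-0.13), 5.67]
[np.float64(-4.16), np.float64(-1.67), np.float64(-0.13), 5.67]
[np.float64(-4.31), np.float64(-1.25), np.float64(-0.13), 5.67]
[np.float64(-4.41), np.float64(-0.81), np.float64(-0.13), 5.67]
[np.float64(-4.47), np.float64(-0.37), np.float64(-0.13), 5.67]
[np.float64(-4.48), np.float64(0.07), np.float64(-0.13), 5.67]
[np.float64(-4.45), np.float64(0.51), np.float64(-0.13), 5.67]
[np.float64(-4.38), np.float64(0.95), np.float64(-0.13), 5.67]
[np.float64(-4.27), np.float64(1.38), np.float64(-0.13), 5.67]
[np.float64(-4.11), np.float64(1.79), np.float64(-0.13), 5.67]
[np.float64(-3.91), np.float64(2.19), np.float64(-0.13), 5.67]
[np.float64(-3.68), np.float64(2.57), np.float64(-0.13), 5.67]
[np.float64(-3.4), np.float64(2.92), np.float64(-0.13), 5.67]
[np.float64(-3.1), np.float64(3.24), np.float64(-0.13), 5.67]
[np.float64(-2.76), np.float64(3.53), np.float64(-0.13), 5.67]
[np.float64(-2.4), np.float64(3.79), np.float64(-0.13), 5.67]
[np.float64(-2.01), np.float64(4.01), np.float64(-0.13), 5.67]
```

```bash
python3 -m crank '[[-1,-3.2,-3.1,-1.5,0,0,5.7],[-1,-3.5,-2.8,-1.5,0,0,5.7],[-1,-3.8,-2.4,-1,0,0,5.7],[-1,-4,-2.1,0,0,0,5.7],[-1,-4.2,-1.7,0,0,0,5.7]]' && python3 -m crank '[[-1,-4.3,-1.2,0,0,0,5.7],[-1,-4.4,-0.8,0,0,0,5.7],[-1,-4.5,-0.4,0,0,0,5.7],[-1,-4.5,0.1,0,0,0,5.7],[1,-4.4,0.5,0,0,0,5.7]]' 
python3 -m crank '[[1,-4.4,1,0,0,0,5.7],[1,-4.3,1.4,0,0,0,5.7],[1,-4.1,1.8,0,0,0,5.7],[1,-3.9,2.2,0,0,0,5.7],[1,-3.7,2.6,0,0,0,5.7]]' && python3 -m crank '[[1,-3.4,2.9,0,0,0,5.7],[1,-3.1,3.2,0,0,0,5.7],[1,-2.8,3.5,0,0,0,5.7],[1,-1,2.0,0,0,0,5.7],[1,0,0,0,0,0,5.7]]'
python3 - <<'E'
from h import *
d=save("wrist","pics/w1.png")
for t in("spray","pump_top"): print(t,[(np.round(r["location"],1).tolist(),round(r["p"],2),onz(d,r["location"],.088 if t!="spray" else 0)[:2].round(4)) for r in place_of(t,"wrist")][:5])
plan([0.612,-0.191,0.20],-45,5)
E
```

```text
time: 1.95
eef_pos: [0.3398, 0.4217, 0.2546]
tcp_rot: [0.424, 0.906, 0.001, 0.0]
contact_force: [0.7, -0.5, -0.6]
opening: 1.0
time: 2.45
eef_pos: [0.4305, 0.2168, 0.2541]
tcp_rot: [0.634, 0.773, 0.0, 0.0]
contact_force: [2.1, 0.5, 0.4]
opening: 0.856
time: 2.95
eef_pos: [0.5219, 0.0109, 0.2541]
tcp_rot: [0.805, 0.593, 0.0, 0.0]
contact_force: [0.5, 0.6, -0.9]
opening: 0.008
time: 3.45
eef_pos: [0.5861, -0.1332, 0.2534]
tcp_rot: [0.927, 0.375, -0.0, 0.0]
contact_force: [0.1, -0.6, 0.5]
opening: 0.001
spray [([391.4, 125.7], 0.76, array([ 0.6861, -0.1644])), ([391.7, 230.9], 0.69, array([ 0.584 , -0.2785])), ([360.3, 180.6], 0.64, array([ 0.6049, -0.1891])), ([330.8, 129.9], 0.58, array([ 0.6258, -0.11  ]))]
pump_top [([370.6, 192.3], 0.93, array([ 0.6114, -0.1838])), ([409.2, 255.8], 0.78, array([ 0.5891, -0.2757])), ([412.1, 137.0], 0.71, array([ 0.6842, -0.1708])), ([334.3, 137.5], 0.66, array([ 0.6262, -0.1116])), ([105.8, 18.4], 0.37, array([0.5541, 0.1236]))]
cur -45.39460154900547 turn -0.39460154900547195
[np.float64(-0.47), np.float64(1.24), np.float64(1.07), np.float64(-0.08)]
[np.float64(-0.47), np.float64(1.24), np.float64(1.07), np.float64(-0.08)]
[np.float64(-0.48), np.float64(1.24), np.float64(1.07), np.float64(-0.08)]
[np.float64(-0.48), np.float64(1.24), np.float64(1.07), np.float64(-0.08)]
[np.float64(-0.48), np.float64(1.24), np.float64(1.07), np.float64(-0.08)]
```

View pics/w1.png

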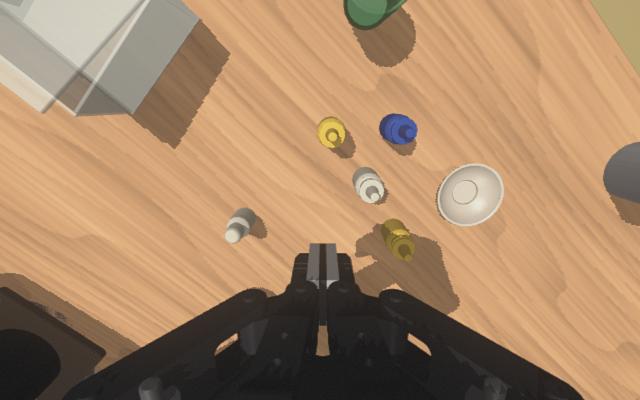

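The white spray's nozzle tip is at about (375,196) in the wrist view. The yellow at (331,134), the blue at (400,130) and the yellow at (400,245) surround it.

```bash

python3 - <<'E'
from h import *
print(get_state()["eef_pos"],get_state()["contact_force"])
d=read_camera("wrist"); print(onz(d,(375,196),.088))
plan([0.611,-0.189,0.15],-45,1)
E
```

```text
[ 0.58520958 -0.13017172  0.25357188] [ 0.17130436 -0.71610095 -0.31114909]
[ 0.61146601 -0.18720508  0.088     ]
cur -45.34650811987649 turn -0.3465081198764892
[np.float64(-2.33), np.float64(6.04), np.float64(10.37), np.float64(-0.35)]
```

```bash
python3 -m crank '[[1,-0.8,2,2,0,0,0],[1,-0.8,2,2,0,0,0],[1,-0.7,2,2.5,0,0,0],[1,0,0,2,0,0,0],[1,0,0,1.8,0,0,0]]'
python3 - <<'E'
from h import *
d=save("wrist","pics/w2.png"); print(get_state()["eef_pos"])
s=save("side","pics/s2.png")
print([(np.round(r["location"],1).tolist(),round(r["p"],2),onz(d,r["location"],.088)[:2].round(4)) for r in place_of("pump_top","wrist")][:5])
cv2.imwrite("pics/s2c.png",cv2.resize(s["color"][120:260,240:400,::-1],None,fx=4,fy=4,interpolation=cv2.INTER_CUBIC))
E
```

```text
time: 4.15
eef_pos: [0.6107, -0.1884, 0.1495]
tcp_rot: [0.925, 0.38, -0.0, -0.0]
contact_force: [-0.2, -0.6, 0.5]
opening: 0.001
[ 0.60877933 -0.18728238  0.14581852]
[([259.2, 119.6], 0.89, array([ 0.6265, -0.1088])), ([376.1, 293.2], 0.77, array([ 0.5879, -0.2752])), ([377.9, 115.9], 0.77, array([ 0.6878, -0.1672])), ([325.7, 209.9], 0.56, array([ 0.6114, -0.1908]))]
```

View pics/w2.png

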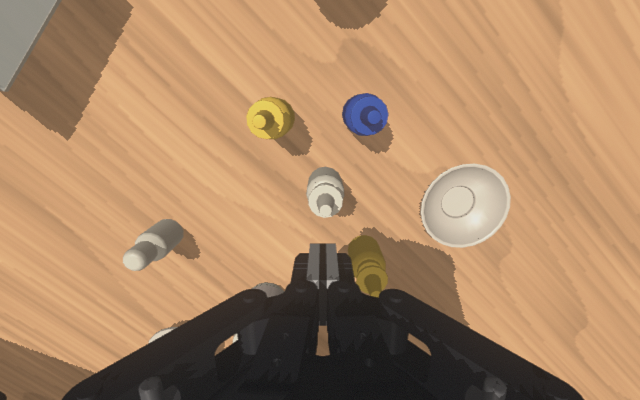

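View pics/s2c.png

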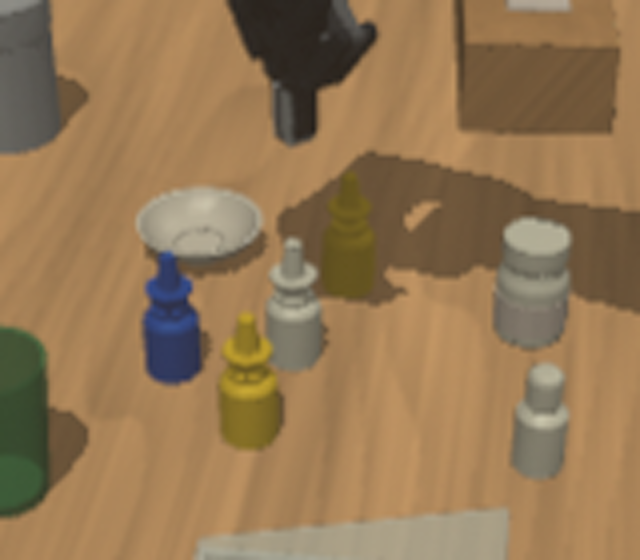

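The gripper stands straight over the white spray. The tip is at wrist (326,210), the side view shows it below the fingers, and it lies about 2 mm from the current TCP in xy.

```bash

python3 - <<'E'
from h import *
for i in range(3): print(get_state()["eef_pos"],get_state()["contact_force"])
plan([0.6114,-0.1900,0.112],-45,1)
E
```

```text
[ 0.60999377 -0.18767261  0.14935852] [ 0.31192736 -0.53980826 -0.19901681]
[ 0.60999377 -0.18767261  0.14935852] [ 0.31192736 -0.53980826 -0.19901681]
[ 0.60999377 -0.18767261  0.14935852] [ 0.31192736 -0.53980826 -0.19901681]
cur -45.357662579292224 turn -0.35766257929222434
[np.float64(-0.06), np.float64(0.28), np.float64(3.74), np.float64(-0.36)]
```

```bash
python3 -m crank '[[1,0,0.2,1.5,0,0,0],[1,0,0,1.5,0,0,0],[1,0,0,0.7,0,0,0],[1,0,0,0,0,0,0]]'; python3 -m crank '[[1,0,0,0.3,0,0,0],[1,0,0,0.3,0,0,0],[1,0,0,0,0,0,0]]';python3 -m crank '[[1,0,0,0.3,0,0,0],[1,0,0,0,0,0,0]]'
```

```text
time: 4.7
eef_pos: [0.6112, -0.1896, 0.1116]
tcp_rot: [0.925, 0.379, -0.001, -0.001]
contact_force: [-0.0, 0.8, 0.5]
opening: 0.002
time: 5.0
eef_pos: [0.6123, -0.1903, 0.1077]
tcp_rot: [0.925, 0.379, -0.0, -0.0]
contact_force: [0.7, -0.1, -0.2]
opening: 0.0
time: 5.2
eef_pos: [0.6122, -0.1902, 0.1045]
tcp_rot: [0.925, 0.379, -0.0, -0.0]
contact_force: [0.3, 0.0, -0.5]
opening: -0.0
```

```bash
python3 -m crank '[[1,0,0,0.3,0,0,0],[1,0,0,0,0,0,0]]'; python3 -m crank '[[1,0,0,0.3,0,0,0],[1,0,0,0,0,0,0]]'
```

```text
time: 5.4
eef_pos: [0.6121, -0.1901, 0.1013]
tcp_rot: [0.925, 0.379, -0.0, -0.0]
contact_force: [0.4, 0.8, -0.4]
opening: 0.0
time: 5.6
eef_pos: [0.6121, -0.1901, 0.0982]
tcp_rot: [0.925, 0.379, -0.0, -0.0]
contact_force: [-0.9, 0.1, 0.3]
opening: -0.003
```

```bash
python3 - <<'E'
from h import *
s=save("side","pics/s3.png"); d=save("wrist","pics/w3.png")
im=np.zeros((560,800,3),np.uint8)
im[:,:400]=cv2.resize(s["color"][140:252,275:355,::-1],(400,560),interpolation=cv2.INTER_CUBIC)
im[:400,400:]=cv2.resize(d["color"][180:340,240:400,::-1],(400,400),interpolation=cv2.INTER_CUBIC)
cv2.imwrite("pics/c3.png",im)
print(get_state()["eef_pos"],get_state()["contact_force"])
E
```

```text
[ 0.61225272 -0.19017915  0.09852549] [0.43263007 0.73780816 0.51434308]
```

View pics/c3.png

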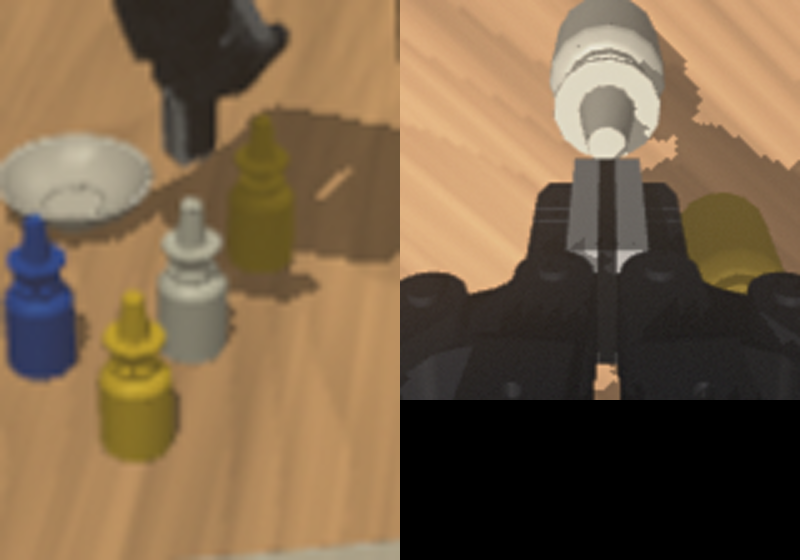

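```bash
python3 - <<'E'
from h import *
s=read_camera("side"); d=read_camera("wrist")
for z in (.0815,.09,.1): print(z,proj(s,(.6122,-.1902,z)),proj(d,(.6122,-.1902,z)))
st=get_state(); print(tri((s,(313,171)),(d,(322,243.5))), "tip nozzle",tri((s,(313,180.5)),(d,(322.5,235))),st["eef_pos"])
E
```

```text
0.0815 [312.9907102  182.52657488] [322.73692632 231.40687619]
0.09 [312.96963439 179.66504794] [322.74242491 236.96795482]
0.1 [312.94457506 176.2626668 ] [322.7495427  244.16662721]
[ 0.61431133 -0.18618159  0.11552161] tip nozzle [ 0.61218397 -0.18996667  0.08762837] [ 0.61241228 -0.19025055  0.09877371]
```

The nozzle tip triangulates to (0.612,-0.190,0.088), right under the fingers. The fingertips are still about 1.5 cm above it, so I'll keep going down and watch the force.

```bash
python3 -m crank '[[1,0,0,0.4,0,0,0],[1,0,0,0,0,0,0]]'; python3 -m crank '[[1,0,0,0.3,0,0,0],[1,0,0,0,0,0,0]]'; python3 -m crank '[[1,0,0,0.3,0,0,0],[1,0,0,0,0,0,0]]'
```

```text
time: 6.0
eef_pos: [0.612, -0.19, 0.094]
tcp_rot: [0.925, 0.379, -0.0, -0.0]
contact_force: [-0.4, -0.2, -0.7]
opening: 0.002
time: 6.2
eef_pos: [0.612, -0.1901, 0.0911]
tcp_rot: [0.925, 0.379, -0.0, -0.0]
contact_force: [0.7, 0.0, -0.2]
opening: 0.003
time: 6.4
eef_pos: [0.6121, -0.1901, 0.0882]
tcp_rot: [0.925, 0.379, -0.0, -0.0]
contact_force: [-0.3, -0.6, 0.3]
opening: -0.003
```

```bash
python3 - <<'E'
from h import *
s=save("side","pics/s4.png"); d=save("wrist","pics/w4.png")
im=np.zeros((560,800,3),np.uint8)
im[:,:400]=cv2.resize(s["color"][140:252,275:355,::-1],(400,560),interpolation=cv2.INTER_CUBIC)
im[:400,400:]=cv2.resize(d["color"][180:340,240:400,::-1],(400,400),interpolation=cv2.INTER_CUBIC)
cv2.imwrite("pics/c4.png",im)
print(get_state()["eef_pos"],get_state()["contact_force"])
E
```

```text
[ 0.61228605 -0.19019138  0.08856383] [ 0.60330942 -0.66433713 -0.10756559]
```

View pics/c4.png

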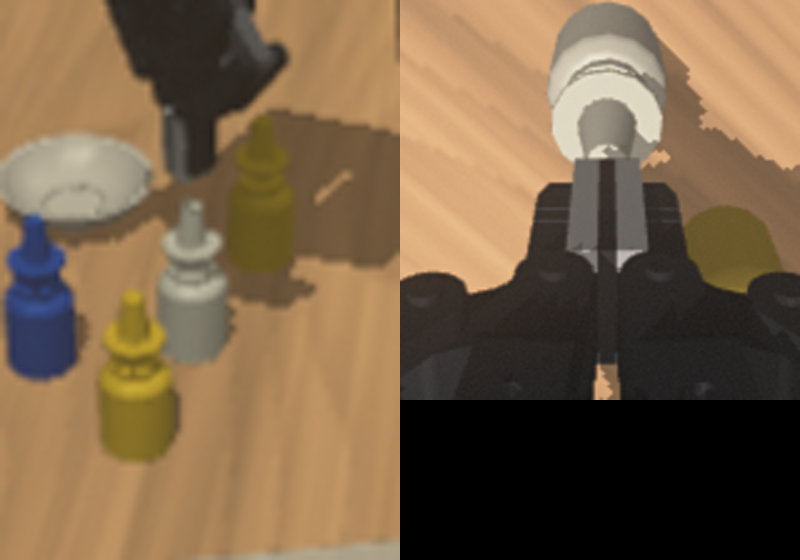

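```bash
python3 -m crank '[[1,0,0,0.4,0,0,0],[1,0,0,0,0,0,0]]'; python3 -m crank '[[1,0,0,0.3,0,0,0],[1,0,0,0,0,0,0]]'; python3 -m crank '[[1,0,0,0.3,0,0,0],[1,0,0,0,0,0,0]]'
```

```text
time: 6.7
eef_pos: [0.612, -0.1901, 0.0841]
tcp_rot: [0.925, 0.379, -0.0, -0.0]
contact_force: [0.2, 0.1, 1.3]
opening: -0.005
time: 6.9
eef_pos: [0.612, -0.1901, 0.0811]
tcp_rot: [0.925, 0.379, -0.0, -0.0]
contact_force: [-0.7, 0.0, 0.6]
opening: 0.003
time: 7.1
eef_pos: [0.612, -0.1901, 0.0782]
tcp_rot: [0.925, 0.379, -0.0, -0.0]
contact_force: [-0.1, -0.1, 0.3]
opening: -0.001
```

```bash
python3 - <<'E'
from h import *
s=save("side","pics/s5.png"); d=save("wrist","pics/w5.png")
im=np.zeros((560,800,3),np.uint8)
im[:,:400]=cv2.resize(s["color"][140:252,275:355,::-1],(400,560),interpolation=cv2.INTER_CUBIC)
im[:400,400:]=cv2.resize(d["color"][180:340,240:400,::-1],(400,400),interpolation=cv2.INTER_CUBIC)
cv2.imwrite("pics/c5.png",im)
print(get_state()["eef_pos"],get_state()["contact_force"])
E
```

```text
[ 0.61228956 -0.19019107  0.07858061] [ 0.45365569 -0.30672487 -0.33331597]
```

View pics/c5.png

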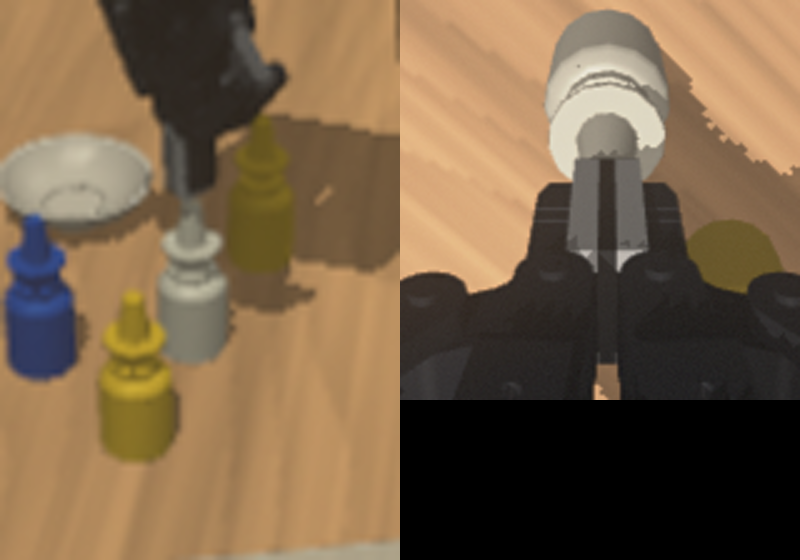

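```bash
python3 -m crank '[[1,0,0,0.3,0,0,0],[1,0,0,0,0,0,0]]'; python3 -m crank '[[1,0,0,0.2,0,0,0],[1,0,0,0,0,0,0]]'; python3 -m crank '[[1,0,0,0.2,0,0,0],[1,0,0,0,0,0,0]]'
```

```text
time: 7.4
eef_pos: [0.6121, -0.1901, 0.0753]
tcp_rot: [0.925, 0.379, -0.0, -0.0]
contact_force: [-1.1, -0.2, -0.9]
opening: -0.003
time: 7.6
eef_pos: [0.6122, -0.1901, 0.0734]
tcp_rot: [0.925, 0.379, -0.0, -0.0]
contact_force: [-0.2, 0.0, -0.3]
opening: 0.001
time: 7.8
eef_pos: [0.6122, -0.1902, 0.0714]
tcp_rot: [0.925, 0.379, -0.0, -0.0]
contact_force: [0.4, -0.3, -1.3]
opening: 0.0
```

```bash
cat > look.py <<'E'
import sys
from h import *
s=read_camera("side"); d=read_camera("wrist")
im=np.zeros((560,800,3),np.uint8)
im[:,:400]=cv2.resize(s["color"][140:252,275:355,::-1],(400,560),interpolation=cv2.INTER_CUBIC)
im[:400,400:]=cv2.resize(d["color"][180:340,240:400,::-1],(400,400),interpolation=cv2.INTER_CUBIC)
cv2.imwrite(sys.argv[1],im)
print(get_state()["eef_pos"],get_state()["contact_force"])
E
python3 look.py pics/c6.png
```

```text
[ 0.6123101  -0.19018769  0.07161224] [-0.38257778 -0.24686054  0.27191634]
```

View pics/c6.png

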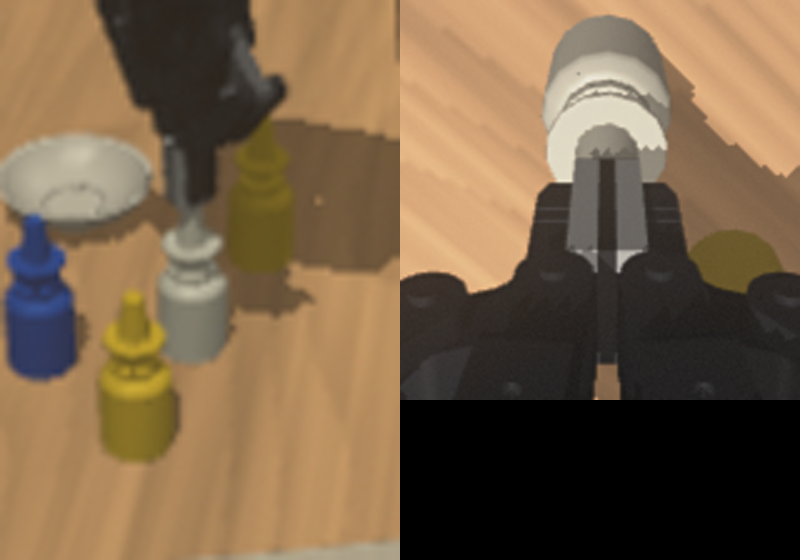

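```bash
python3 -m crank '[[1,0,0,0.2,0,0,0],[1,0,0,0,0,0,0]]'; python3 -m crank '[[1,0,0,0.2,0,0,0],[1,0,0,0,0,0,0]]'; python3 look.py pics/c7.png
```

```text
time: 8.1
eef_pos: [0.6127, -0.1904, 0.07]
tcp_rot: [0.925, 0.379, 0.0, 0.0]
contact_force: [0.2, -0.2, 3.5]
opening: 0.001
time: 8.3
eef_pos: [0.6127, -0.1904, 0.0681]
tcp_rot: [0.925, 0.379, 0.0, 0.0]
contact_force: [0.2, -1.0, 2.8]
opening: 0.007
[ 0.61269548 -0.19034961  0.06820113] [ 0.04843726 -0.63791193  2.79556844]
```

View pics/c7.png

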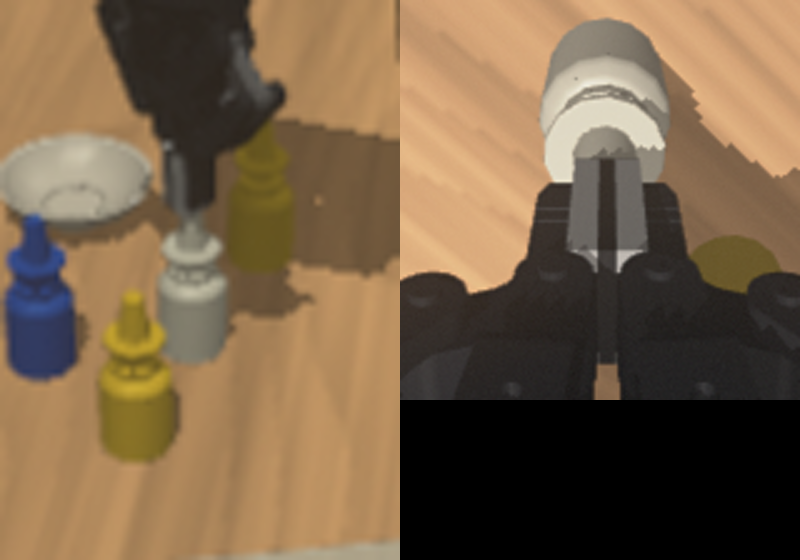

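Contact was made at TCP z of about 0.071, and the force is now about 3 N with the flange starting to sink. I'll continue to the stop.

```bash
python3 -m crank '[[1,0,0,0.3,0,0,0],[1,0,0,0,0,0,0]]'; python3 -m crank '[[1,0,0,0.2,0,0,0],[1,0,0,0,0,0,0]]'; python3 -m crank '[[1,0,0,0.1,0,0,0],[1,0,0,0,0,0,0]]'
```

```text
time: 8.6
eef_pos: [0.6126, -0.1904, 0.0649]
tcp_rot: [0.925, 0.379, 0.0, 0.0]
contact_force: [0.2, 0.1, 4.1]
opening: -0.001
time: 8.8
eef_pos: [0.6127, -0.1904, 0.0632]
tcp_rot: [0.925, 0.379, 0.0, 0.0]
contact_force: [-0.7, -0.0, 6.1]
opening: 0.003
time: 9.0
eef_pos: [0.6128, -0.1904, 0.0625]
tcp_rot: [0.925, 0.379, 0.0, 0.0]
contact_force: [-0.6, 0.3, 5.6]
opening: -0.002
```

```bash
python3 -m crank '[[1,0,0,0.1,0,0,0],[1,0,0,0,0,0,0]]'; python3 -m crank '[[1,0,0,0.1,0,0,0],[1,0,0,0,0,0,0],[1,0,0,0,0,0,0]]'
```

```text
time: 9.2
eef_pos: [0.6133, -0.1906, 0.0624]
tcp_rot: [0.925, 0.379, 0.001, 0.001]
contact_force: [-0.3, 0.4, 7.8]
opening: -0.001
time: 9.5
eef_pos: [0.6138, -0.1909, 0.0624]
tcp_rot: [0.925, 0.379, 0.001, 0.001]
contact_force: [-1.0, 0.3, 10.7]
opening: -0.001
```

The stop is reached: z holds at 0.0624 while the force rises to 10.7 N. Now I release, check that it springs back, and press a second time.

```bash
python3 -m crank '[[1,0,0,-0.7,0,0,0],[1,0,0,-0.8,0,0,0],[1,0,0,0,0,0,0],[1,0,0,0,0,0,0]]'; python3 look.py pics/c8.png;python3 -m crank '[[1,0,0,0.5,0,0,0],[1,0,0,0.5,0,0,0],[1,0,0,0.3,0,0,0],[1,0,0,0,0,0,0]]';  python3 -m crank '[[1,0,0,0.1,0,0,0],[1,0,0,0.1,0,0,0],[1,0,0,0,0,0,0],[1,0,0,0,0,0,0]]'
```

```text
time: 9.9
eef_pos: [0.6117, -0.1899, 0.0738]
tcp_rot: [0.925, 0.379, -0.001, -0.001]
contact_force: [0.6, 0.2, -0.2]
opening: -0.0
[ 0.61152929 -0.18984836  0.07347743] [-0.11675659 -0.32260229  0.49553075]
time: 10.4
eef_pos: [0.6132, -0.1906, 0.0628]
tcp_rot: [0.925, 0.379, 0.001, 0.001]
contact_force: [-0.8, 0.3, 5.9]
opening: 0.003
time: 10.8
eef_pos: [0.614, -0.191, 0.0625]
tcp_rot: [0.925, 0.379, 0.001, 0.001]
contact_force: [-1.2, 0.0, 10.3]
opening: 0.0
```

View pics/c8.png

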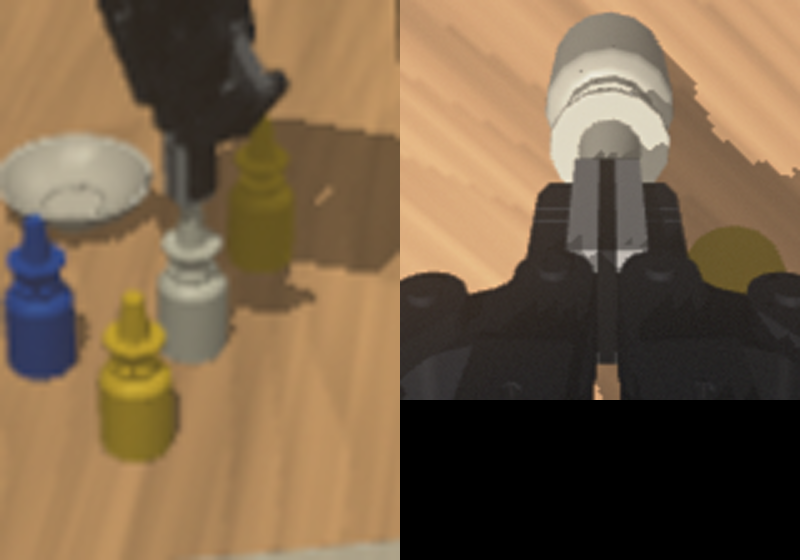

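The pump was pressed to the stop twice, and between presses the flange came back up (side crop row 246 to 241). I'll lift off and head for the lid knob, turning the jaws along y.

```bash
python3 -m crank '[[1,0,0,-0.7,0,0,0],[1,0,0,-1,0,0,0],[1,0,0,-2,0,0,0],[1,0,0,-4,0,0,0],[1,0,0,-4,0,0,0]]'; python3 -m crank '[[1,0,0,-4.5,0,0,0],[1,0,0,-4.5,0,0,0],[1,0,0,0,0,0,0]]'; python3 - <<'E'
from h import *
s=save("side","pics/s9.png"); t=save("top","pics/t9.png")
for c,d in (("side",s),("top",t)):
    for n in ("lid_handle","lid_hinge","spray"): print(c,n,[(np.round(r["location"],1).tolist(),round(r["p"],2)) for r in place_of(n,c)][:4])
print(get_state()["qpos"])
im=np.zeros((560,800,3),np.uint8)
im[:,:400]=cv2.resize(s["color"][235:395,255:375,::-1],(400,560),interpolation=cv2.INTER_CUBIC)
im[:400,400:]=cv2.resize(t["color"][150:270,155:275,::-1],(400,400),interpolation=cv2.INTER_CUBIC)
cv2.imwrite("pics/c9.png",im)
plan([0.43,0.20,0.25],90,20,-135)
E
```

```text
time: 11.3
eef_pos: [0.6111, -0.1897, 0.1759]
tcp_rot: [0.925, 0.379, -0.001, -0.001]
contact_force: [0.4, -0.6, 0.6]
opening: 0.004
time: 11.6
eef_pos: [0.6155, -0.1917, 0.2759]
tcp_rot: [0.925, 0.379, 0.005, 0.006]
contact_force: [0.2, 0.3, 1.0]
opening: -0.002
side lid_handle [([342.4, 283.8], 0.98)]
side lid_hinge [([276.5, 307.0], 0.67)]
side spray [([313.9, 210.9], 0.74), ([329.1, 192.3], 0.67), ([283.8, 207.7], 0.67), ([301.1, 228.0], 0.66)]
top lid_handle [([203.2, 226.7], 0.66)]
top lid_hinge [([211.2, 180.8], 0.7)]
top spray [([363.9, 154.9], 0.66), ([408.2, 191.7], 0.56), ([342.0, 177.9], 0.52)]
[-4.59232441e-01  1.79646148e-01  1.61073858e+00 -3.02507942e-05
  1.35490623e+00  3.34487858e-01]
cur -45.47657281188159 turn -135
[np.float64(0.72), np.float64(-2.03), np.float64(0.08), -6.75]
[np.float64(0.95), np.float64(-1.93), np.float64(0.08), -6.75]
[np.float64(1.17), np.float64(-1.8), np.float64(0.08), -6.75]
[np.float64(1.38), np.float64(-1.65), np.float64(0.08), -6.75]
[np.float64(1.56), np.float64(-1.48), np.float64(0.08), -6.75]
[np.float64(1.72), np.float64(-1.29), np
[... 192 characters left out ...]
oat64(0.08), -6.75]
[np.float64(2.12), np.float64(-0.36), np.float64(0.08), -6.75]
[np.float64(2.15), np.float64(-0.11), np.float64(0.08), -6.75]
[np.float64(2.15), np.float64(0.14), np.float64(0.08), -6.75]
[np.float64(2.11), np.float64(0.39), np.float64(0.08), -6.75]
[np.float64(2.05), np.float64(0.64), np.float64(0.08), -6.75]
[np.float64(1.96), np.float64(0.88), np.float64(0.08), -6.75]
[np.float64(1.85), np.float64(1.1), np.float64(0.08), -6.75]
[np.float64(1.7), np.float64(1.31), np.float64(0.08), -6.75]
[np.float64(1.54), np.float64(1.5), np.float64(0.08), -6.75]
[np.float64(1.35), np.float64(1.67), np.float64(0.08), -6.75]
[np.float64(1.15), np.float64(1.82), np.float64(0.08), -6.75]
```

View pics/c9.png

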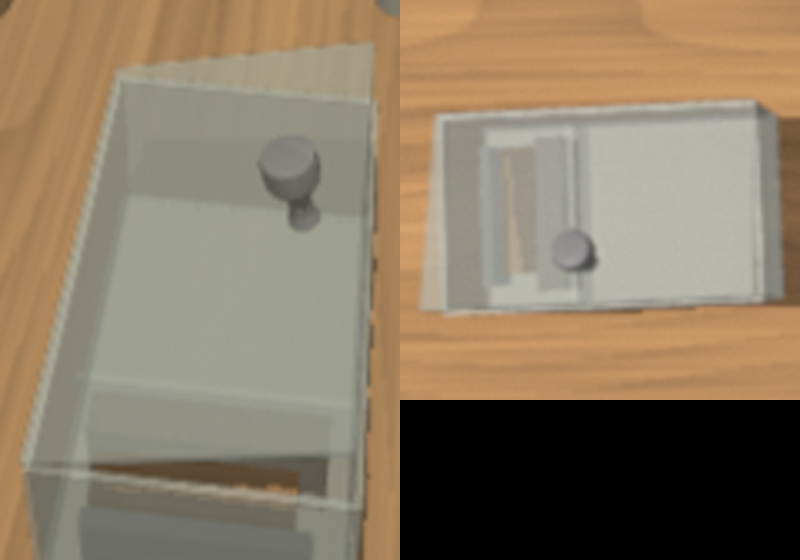

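View pics/s9.png

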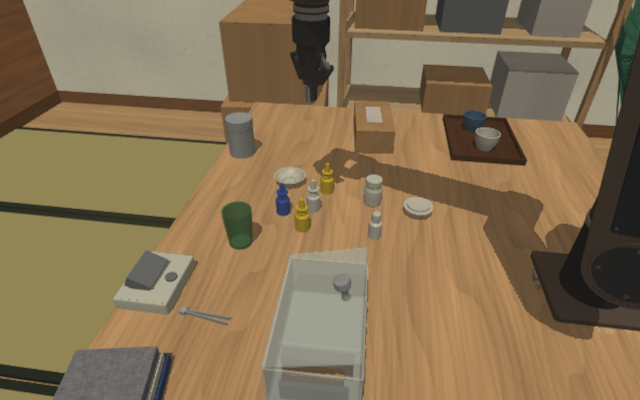

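```bash
python3 - <<'E'
from h import *
import pickle; t,s=pickle.load(open("ts.pkl","rb"))
for n,p in (("bl",(166.1,184.5)),("br",(261.5,180.6)),("fr",(264.5,240)),("fl",(168.5,243.6))): print(n,onz(t,p,.1))
for n,p in (("back -y",(255+120*.3,235+82*.2857)),("front -y",(255+375*.3,235+102*.2857)),("front +y",(255+360*.3,235+505*.2857)),("back+y",(255+25*.3,235+465*.2857))): print(n,onz(s,p,.1))
print(tri((t,(205.5,225)),(s,(342.4,283.8))),tri((t,(203.2,226.7)),(s,(342.4,283.8))))
print("lid front -y corner line", [onz(s,(367.5,247),z).round(3) for z in (.1,.12,.14)])
E
```

```text
bl [0.60311908 0.33206391 0.1       ]
br [0.6080904  0.09398809 0.1       ]
fr [0.46117888 0.08810825 0.1       ]
fl [0.45648874 0.32574532 0.1       ]
back -y [0.60759476 0.10209056 0.1       ]
front -y [0.46226239 0.09581835 0.1       ]
front +y [0.4558277  0.33008041 0.1       ]
back+y [0.6028951  0.33354451 0.1       ]
[0.50006582 0.21377733 0.1667055 ] [0.49801645 0.21784501 0.17115993]
lid front -y corner line [array([0.465, 0.048, 0.1  ]), array([0.465, 0.07 , 0.12 ]), array([0.465, 0.092, 0.14 ])]
```

The lid is ajar by about 0.21 rad: its front corner is about 40 mm above the rim, and the knob triangulates to (0.500,0.214,0.167). The box has about 1.3° of yaw and its hinge is near (0.606,0.213,0.1).

```bash
python3 - <<'E'
from h import *
plan([0.498,0.214,0.22],91.3,20,-136.5)
E
```

```text
cur -45.47657281188159 turn -136.5
[np.float64(1.01), np.float64(-1.84), np.float64(0.23), -6.83]
[np.float64(1.22), np.float64(-1.7), np.float64(0.23), -6.83]
[np.float64(1.42), np.float64(-1.55), np.float64(0.23), -6.83]
[np.float64(1.59), np.float64(-1.37), np.float64(0.23), -6.83]
[np.float64(1.74), np.float64(-1.17), np.float64(0.23), -6.83]
[np.float64(1.87), np.float64(-0.95), np.float64(0.23), -6.83]
[np.float64(1.97), np.float64(-0.72), np.float64(0.23), -6.83]
[np.float64(2.04), np.float64(-0.49), np.float64(0.23), -6.83]
[np.float64(2.08), np.float64(-0.24), np.float64(0.23), -6.83]
[np.float64(2.1), np.float64(0.01), np.float64(0.23), -6.83]
[np.float64(2.08), np.float64(0.26), np.float64(0.23), -6.83]
[np.float64(2.04), np.float64(0.5), np.float64(0.23), -6.83]
[np.float64(1.96), np.float64(0.74), np.float64(0.23), -6.83]
[np.float64(1.86), np.float64(0.97), np.float64(0.23), -6.83]
[np.float64(1.73), np.float64(1.18), np.float64(0.23), -6.83]
[np.float64(1.58), np.float64(1.38), np.float64(0.23), -6.83]
[np.float64(1.4), np.float64(1.56), np.float64(0.23), -6.83]
[np.float64(1.21), np.float64(1.71), np.float64(0.23), -6.83]
[np.float64(1.0), np.float64(1.85), np.float64(0.23), -6.83]
[np.float64(0.77), np.float64(1.95), np.float64(0.23), -6.83]
```

```bash
python3 -m crank '[[1,1,-1.8,0,0,0,-6.8],[1,1.2,-1.7,0,0,0,-6.8],[1,1.4,-1.6,0.2,0,0,-6.8],[1,1.6,-1.4,0.2,0,0,-6.8],[1,1.7,-1.2,0.2,0,0,-6.8]]'; python3 -m crank '[[1,1.9,-1,0.2,0,0,-6.8],[1,2,-0.7,0.2,0,0,-6.8],[1,2,-0.5,0.2,0,0,-6.8],[1,2.1,-0.2,0.2,0,0,-6.8],[-0.2,2.1,0,0.2,0,0,-6.8]]'; python3 -m crank '[[-0.2,2.1,0.3,0.3,0,0,-6.8],[-0.2,2,0.5,0.3,0,0,-6.8],[-0.2,2,0.7,0.3,0,0,-6.8],[-0.2,1.9,1,0.3,0,0,-6.8],[-0.2,1.7,1.2,0.3,0,0,-6.8]]'; python3 -m crank '[[-0.2,1.6,1.4,0.3,0,0,-6.8],[-0.2,1.4,1.6,0.3,0,0,-6.8],[-0.2,1.2,1.7,0.3,0,0,-6.8],[-0.2,1,1.8,0.3,0,0,-6.9],[-0.2,0.6,1.5,0,0,0,-6.9]]'
python3 - <<'E'
from h import *
d=save("wrist","pics/w10.png"); s=save("side","pics/s10.png")
a=[r for r in place_of("lid_handle","wrist")][:2]; b=place_of("lid_handle","side")[:2]
for r in a: print("w",r["location"],r["p"],onz(d,r["location"],.166))
for r in b: print("s",r["location"],r["p"],onz(s,r["location"],.166))
plan([0.498,0.214,0.18],91.3,1); print(get_state()["eef_pos"],get_state()["opening"])
E
```

```text
time: 12.5
eef_pos: [0.5823, -0.0888, 0.2596]
tcp_rot: [0.773, 0.635, -0.0, -0.001]
contact_force: [-0.9, -0.1, 0.4]
opening: 0.002
time: 13.0
eef_pos: [0.5543, 0.0127, 0.2497]
tcp_rot: [0.553, 0.833, -0.0, -0.001]
contact_force: [-0.0, -0.4, -0.2]
opening: 0.16
time: 13.5
eef_pos: [0.5265, 0.1142, 0.2347]
tcp_rot: [0.286, 0.958, -0.0, -0.001]
contact_force: [0.8, 0.0, 0.2]
opening: 0.597
time: 14.0
eef_pos: [0.4996, 0.2108, 0.2222]
tcp_rot: [-0.009, 1.0, -0.0, -0.001]
contact_force: [0.8, 0.2, -1.1]
opening: 0.595
w [326.8, 212.4] 0.56 [0.49997736 0.21421647 0.166     ]
s [339.7, 283.5] 0.62 [0.50423338 0.21312039 0.166     ]
cur 90.62422878256638 turn -0.6757712174336206
[np.float64(0.25), np.float64(0.43), np.float64(4.32), np.float64(-0.68)]
[0.50057957 0.20975609 0.2231985 ] 0.5983675669104589
```

View pics/w10.png

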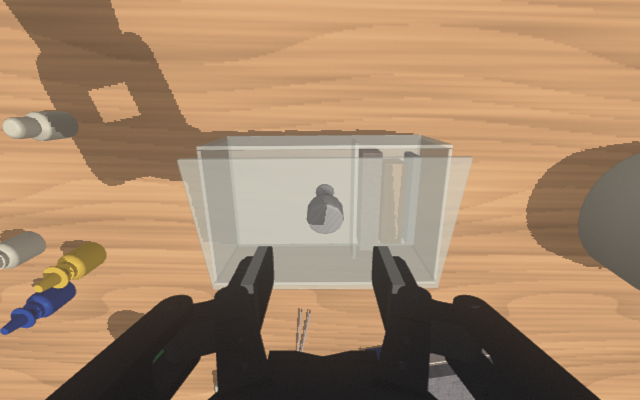

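View pics/s10.png

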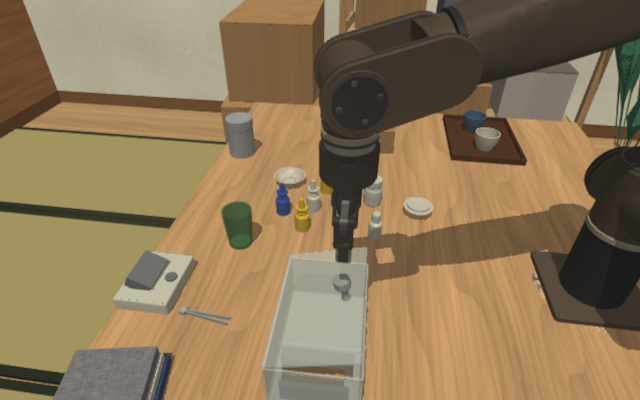

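The knob shows at wrist (325,213), which is (0.500,0.214) at z 0.166, between the open jaws' midline. I'll descend and grip it.

```bash
python3 -m crank '[[-0.2,0.1,0.4,2,0,0,-0.7],[-0.2,0,0,2,0,0,0],[-0.2,0,0,2,0,0,0],[-0.2,0,0,2,0,0,0],[-0.2,0,0,0.8,0,0,0]]' 40
python3 - <<'E'
from h import *
d=save("wrist","pics/w11.png"); s=read_camera("side")
cv2.imwrite("pics/s11.png",cv2.resize(s["color"][200:340,260:420,::-1],None,fx=4,fy=4,interpolation=cv2.INTER_CUBIC))
print(get_state()["eef_pos"],get_state()["contact_force"])
E
```

```text
time: 14.7
eef_pos: [0.4987, 0.2126, 0.1333]
tcp_rot: [-0.011, 1.0, -0.001, -0.002]
contact_force: [0.8, 0.8, -0.4]
opening: 0.603
[0.49898421 0.21295814 0.13426232] [-0.64450135 -0.38977366 -0.08916695]
```

View pics/w11.png

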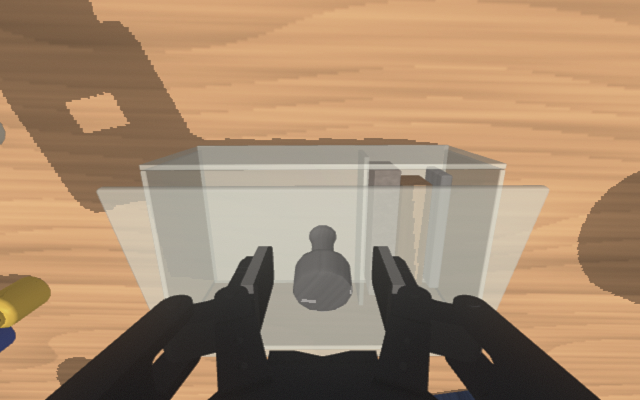

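View pics/s11.png

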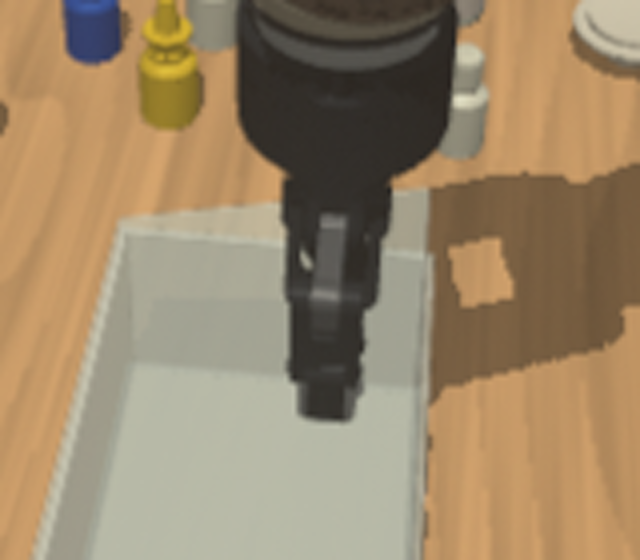

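The knob head (wrist (322,285)) is centred between the pads, so I'll close on it.

```bash
python3 -m crank '[[1,0,0,0,0,0,0],[1,0,0,0,0,0,0],[1,0,0,0,0,0,0],[1,0,0,0,0,0,0]]' 40; python3 - <<'E'
import numpy as np
h=np.array([.606,.1]); 
def k(a): return np.array([-.12*np.cos(a)+.041*np.sin(a), .12*np.sin(a)+.041*np.cos(a)])
a=np.linspace(.21,1.75,17); 
for i in range(16):
    d=(k(a[i+1])-k(a[i]))*100; print(round(a[i+1],2),"tx",round(-d[0],1),"tz",round(-d[1],1), (h+k(a[i+1])).round(3))
E
```

```text
time: 15.2
eef_pos: [0.5005, 0.2126, 0.1371]
tcp_rot: [-0.013, 1.0, -0.001, 0.001]
contact_force: [0.2, -5.2, 1.5]
opening: 0.307
0.31 tx -0.7 tz -1.0 [0.504 0.175]
0.4 tx -0.8 tz -0.9 [0.512 0.185]
0.5 tx -0.9 tz -0.9 [0.52  0.193]
0.6 tx -0.9 tz -0.8 [0.53  0.201]
0.69 tx -1.0 tz -0.7 [0.54  0.208]
0.79 tx -1.1 tz -0.6 [0.55  0.214]
0.88 tx -1.1 tz -0.5 [0.562 0.219]
0.98 tx -1.2 tz -0.4 [0.573 0.222]
1.08 tx -1.2 tz -0.3 [0.585 0.225]
1.17 tx -1.2 tz -0.1 [0.597 0.227]
1.27 tx -1.2 tz -0.0 [0.609 0.227]
1.36 tx -1.2 tz 0.1 [0.622 0.226]
1.46 tx -1.2 tz 0.2 [0.634 0.224]
1.56 tx -1.2 tz 0.3 [0.645 0.221]
1.65 tx -1.1 tz 0.4 [0.657 0.216]
1.75 tx -1.1 tz 0.5 [0.668 0.211]
```

```bash
python3 -m crank '[[1,-0.7,0,-1,0,0,0],[1,-0.8,0,-0.9,0,0,0],[1,-0.9,0,-0.9,0,0,0],[1,0,0,0,0,0,0]]'; python3 -m crank '[[1,-0.9,0,-0.8,0,0,0],[1,-1,0,-0.7,0,0,0],[1,-1.1,0,-0.6,0,0,0],[1,0,0,0,0,0,0]]'
```

```text
time: 15.6
eef_pos: [0.5252, 0.2133, 0.1655]
tcp_rot: [-0.012, 1.0, -0.001, 0.001]
contact_force: [-1.6, -6.1, -0.6]
opening: 0.303
time: 16.0
eef_pos: [0.5549, 0.214, 0.1849]
tcp_rot: [-0.012, 1.0, -0.001, 0.0]
contact_force: [1.0, -4.7, -4.5]
opening: 0.304
```

```bash
python3 -m crank '[[1,-1.1,0,-0.5,0,0,0],[1,-1.2,0,-0.4,0,0,0],[1,-1.2,0,-0.3,0,0,0],[1,0,0,0,0,0,0]]'; python3 -m crank '[[1,-1.2,0,-0.1,0,0,0],[1,-1.2,0,0,0,0,0],[1,-1.2,0,0.1,0,0,0],[1,0,0,0,0,0,0]]'
python3 - <<'E'
from h import *
s=save("side","pics/s12.png")
print(get_state()["eef_pos"],get_state()["contact_force"])
E
```

```text
time: 16.4
eef_pos: [0.5889, 0.2149, 0.1955]
tcp_rot: [-0.012, 1.0, -0.001, -0.001]
contact_force: [0.8, -4.7, -6.6]
opening: 0.304
time: 16.8
eef_pos: [0.6247, 0.2158, 0.1962]
tcp_rot: [-0.012, 1.0, -0.001, -0.001]
contact_force: [-0.5, -5.2, -4.2]
opening: 0.303
[0.62442319 0.21582907 0.19623336] [-0.66633422 -5.61297001 -4.12437237]
```

View pics/s12.png

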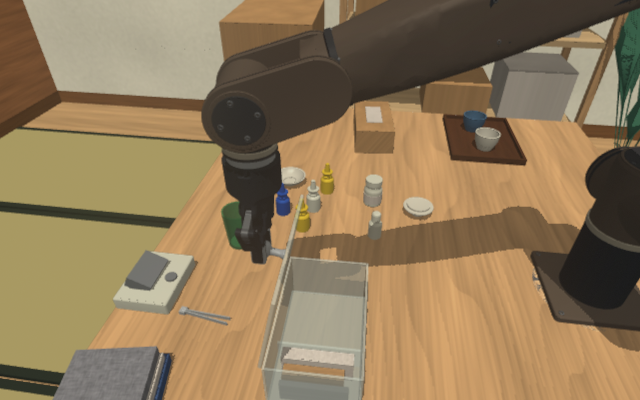

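The lid is nearly upright (side view: its edge at (300,200)-(275,300), knob held at (270,255)). I'll continue a little further.

```bash
python3 -m crank '[[1,-1.2,0,0.2,0,0,0],[1,-1.2,0,0.3,0,0,0],[1,-1.1,0,0.4,0,0,0],[1,-1.1,0,0.5,0,0,0],[1,0,0,0,0,0,0]]'; python3 -m crank '[[0,0,0,0,0,0,0],[-0.2,0,0,0,0,0,0],[-0.2,0,0,0,0,0,0]]'
python3 - <<'E'
from h import *
s=save("side","pics/s13.png")
print(get_state()["eef_pos"],get_state()["contact_force"],get_state()["opening"])
E
```

```text
time: 17.35
eef_pos: [0.6704, 0.217, 0.182]
tcp_rot: [-0.012, 1.0, -0.001, -0.001]
contact_force: [-3.4, -6.1, -4.1]
opening: 0.305
time: 17.65
eef_pos: [0.6714, 0.2194, 0.1848]
tcp_rot: [-0.013, 1.0, 0.001, 0.002]
contact_force: [-0.5, 0.3, 1.3]
opening: 0.598
[0.67123653 0.2191637  0.18452477] [ 0.72897914 -0.14982242  0.02947703] 0.6015157318166484
```

View pics/s13.png

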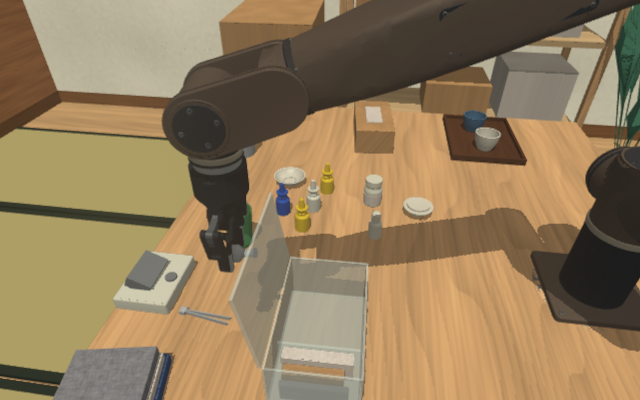

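The lid is wide open (about 1.75 rad) and released. I'll go up and back over the spray.

```bash
python3 -m crank '[[-0.3,0,0,-3,0,0,0],[-0.3,0,0,-4,0,0,0],[-0.3,0,0,-4,0,0,0],[-0.3,0,0,-1,0,0,0]]'; python3 - <<'E'
from h import *
plan([0.612,-0.190,0.22],-45,20,136.5)
E
```

```text
time: 18.1
eef_pos: [0.6728, 0.2192, 0.3111]
tcp_rot: [-0.013, 1.0, 0.001, 0.006]
contact_force: [0.5, -0.2, 1.9]
opening: 0.655
cur 91.45330642085153 turn 136.5
[np.float64(0.36), np.float64(-2.04), np.float64(0.45), 6.83]
[np.float64(0.12), np.float64(-2.07), np.float64(0.45), 6.83]
[np.float64(-0.13), np.float64(-2.07), np.float64(0.45), 6.83]
[np.float64(-0.37), np.float64(-2.04), np.float64(0.45), 6.83]
[np.float64(-0.61), np.float64(-1.98), np.float64(0.45), 6.83]
[np.float64(-0.84), np.float64(-1.89), np.float64(0.45), 6.83]
[np.float64(-1.06), np.float64(-1.78), np.float64(0.45), 6.83]
[np.float64(-1.27), np.float64(-1.64), np.float64(0.45), 6.83]
[np.float64(-1.45), np.float64(-1.48), np.float64(0.45), 6.83]
[np.float64(-1.62), np.float64(-1.29), np.float64(0.45), 6.83]
[np.float64(-1.76), np.float64(-1.09), np.float64(0.45), 6.83]
[np.float64(-1.88), np.float64(-0.87), np.float64(0.45), 6.83]
[np.float64(-1.97), np.float64(-0.64), np.float64(0.45), 6.83]
[np.float64(-2.03), np.float64(-0.41), np.float64(0.45), 6.83]
[np.float64(-2.06), np.float64(-0.16), np.float64(0.45), 6.83]
[np.float64(-2.07), np.float64(0.08), np.float64(0.45), 6.83]
[np.float64(-2.04), np.float64(0.33), np.float64(0.45), 6.83]
[np.float64(-1.99), np.float64(0.57), np.float64(0.45), 6.83]
[np.float64(-1.91), np.float64(0.8), np.float64(0.45), 6.83]
[np.float64(-1.8), np.float64(1.02), np.float64(0.45), 6.83]
```

```bash
python3 -m crank '[[-0.3,0.4,-2,0,0,0,6.8],[-0.3,0.1,-2.1,0,0,0,6.8],[-0.3,-0.1,-2.1,0,0,0,6.8],[-0.3,-0.4,-2,0,0,0,6.8],[-0.3,-0.6,-2,0,0,0,6.8]]'; python3 -m crank '[[-0.3,-0.8,-1.9,0.5,0,0,6.8],[-0.3,-1.1,-1.8,0.5,0,0,6.8],[-0.3,-1.3,-1.6,0.5,0,0,6.8],[-0.3,-1.4,-1.5,0.5,0,0,6.8],[-0.3,-1.6,-1.3,0.5,0,0,6.8]]'; python3 -m crank '[[-0.3,-1.8,-1.1,0.6,0,0,6.8],[-0.3,-1.9,-0.9,0.6,0,0,6.8],[-0.3,-2,-0.6,0.6,0,0,6.8],[-0.3,-2,-0.4,0.6,0,0,6.8],[-0.3,-2.1,-0.2,0.6,0,0,6.8]]'; python3 -m crank '[[-0.3,-2.1,0.1,0.6,0,0,6.8],[-0.3,-2,0.3,0.6,0,0,6.8],[-0.3,-2,0.6,0.6,0,0,6.8],[-0.3,-1.9,0.8,0.6,0,0,6.9],[-0.3,-1.8,1,0.6,0,0,6.9]]'
python3 - <<'E'
from h import *
d=save("wrist","pics/w14.png"); s=read_camera("side")
for c,q in (("wrist",d),("side",s)):
  for n,z in (("pump_top",.088),("spray",0)): print(c,n,[(r["location"],onz(q,r["location"],z)[:2].round(4)) for r in place_of(n,c)])
plan([0.612,-0.190,0.15],-45,1)
E
```

```text
time: 18.6
eef_pos: [0.6544, 0.1154, 0.3023]
tcp_rot: [0.283, 0.959, 0.0, -0.0]
contact_force: [0.2, 0.1, -0.6]
opening: 0.649
time: 19.1
eef_pos: [0.6387, 0.0131, 0.2772]
tcp_rot: [0.551, 0.835, 0.0, -0.0]
contact_force: [1.3, -0.1, 0.8]
opening: 0.65
time: 19.6
eef_pos: [0.6239, -0.0903, 0.2472]
tcp_rot: [0.771, 0.637, 0.0, -0.0]
contact_force: [-0.1, -0.1, -0.5]
opening: 0.651
time: 20.1
eef_pos: [0.6092, -0.1926, 0.2172]
tcp_rot: [0.924, 0.382, 0.0, -0.0]
contact_force: [0.7, -0.7, 0.7]
opening: 0.651
wrist pump_top [([274.1, 111.9], array([ 0.6276, -0.1105])), ([322.5, 182.7], array([ 0.6115, -0.1899])), ([364.7, 250.6], array([ 0.5904, -0.2745])), ([362.9, 110.8], array([ 0.6863, -0.168 ]))]
wrist spray [([281.8, 113.6], array([ 0.6217, -0.1102])), ([350.6, 107.1], array([ 0.6855, -0.1636])), ([323.8, 169.8], array([ 0.6088, -0.1949])), ([355.4, 224.6], array([ 0.5857, -0.2784]))]
side pump_top [([326.9, 162.4], array([ 0.5895, -0.2812])), ([298.8, 200.5], array([ 0.6312, -0.1012]))]
side spray [([313.5, 207.8], array([ 0.6119, -0.1938])), ([329.0, 192.5], array([ 0.5808, -0.2692])), ([281.7, 209.9], array([ 0.6921, -0.1725])), ([300.5, 227.8], array([ 0.6306, -0.1084])), ([368.3, 203.4], array([ 0.4712, -0.2349]))]
cur -44.642556393669075 turn 0.3574436063309179
[np.float64(0.25), np.float64(0.07), np.float64(6.81), np.float64(0.36)]
```

View pics/w14.png

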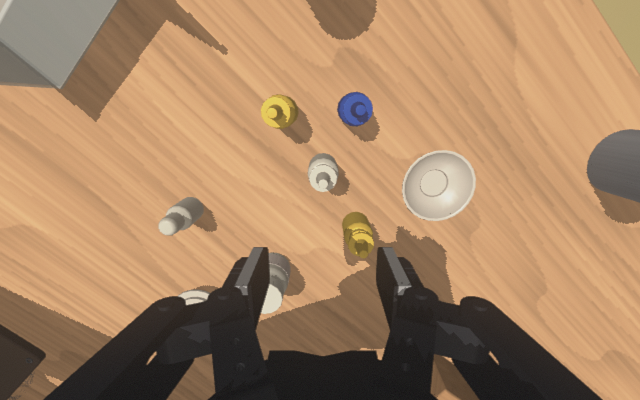

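The spray is centred at (322,180) in the wrist view. I'll go down around it.

```bash
python3 -m crank '[[-0.3,0.2,0,3,0,0,0],[-0.3,0,0,3,0,0,0],[-0.3,0,0,3,0,0,0],[-0.3,0,0,3,0,0,0],[-0.3,0,0,0,0,0,0]]'; python3 - <<'E'
from h import *
d=save("wrist","pics/w15.png"); s=read_camera("side")
im=np.zeros((600,800,3),np.uint8)
im[:,:430]=cv2.resize(s["color"][110:250,270:370,::-1],(430,600),interpolation=cv2.INTER_CUBIC)
im[:370,430:]=cv2.resize(d["color"][120:320,220:420,::-1],(370,370),interpolation=cv2.INTER_CUBIC)
cv2.imwrite("pics/c15.png",im)
print(get_state()["eef_pos"],get_state()["contact_force"])
plan([0.612,-0.190,0.004],-45,1)
E
```

```text
time: 20.9
eef_pos: [0.6078, -0.1881, 0.0927]
tcp_rot: [0.923, 0.386, -0.003, -0.004]
contact_force: [-0.3, 0.7, -0.2]
opening: 0.648
[ 0.61103491 -0.19002648  0.0981182 ] [ 0.41120063 -0.80117457  0.68718633]
cur -44.682666212450364 turn 0.3173337875496429
[np.float64(0.07), np.float64(0.07), np.float64(9.41), np.float64(0.32)]
```

View pics/c15.png

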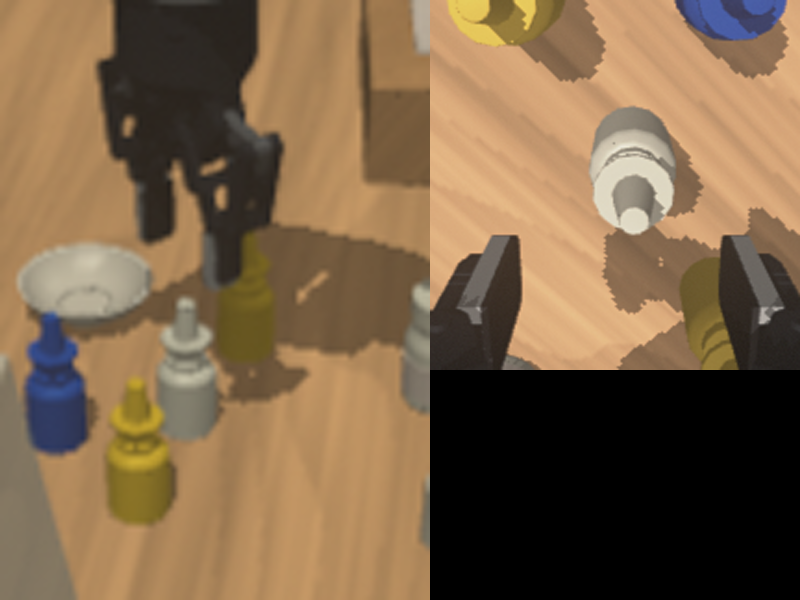

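The jaws straddle the spray symmetrically, with the tips still above the nozzle. I'll keep descending.

```bash
python3 -m crank '[[-0.3,0.1,0.1,2,0,0,0],[-0.3,0,0,2,0,0,0],[-0.3,0,0,2,0,0,0],[-0.3,0,0,0,0,0,0]]';python3 -m crank '[[-0.3,0,0,1,0,0,0],[-0.3,0,0,1,0,0,0],[-0.3,0,0,0.4,0,0,0],[-0.3,0,0,0,0,0,0]]'; python3 - <<'E'
from h import *
d=save("wrist","pics/w16.png"); s=read_camera("side")
im=np.zeros((600,800,3),np.uint8)
im[:,:430]=cv2.resize(s["color"][110:250,270:370,::-1],(430,600),interpolation=cv2.INTER_CUBIC)
im[:370,430:]=cv2.resize(d["color"][200:400,220:420,::-1],(370,370),interpolation=cv2.INTER_CUBIC)
cv2.imwrite("pics/c16.png",im)
print(get_state()["eef_pos"],get_state()["contact_force"])
E
```

```text
time: 21.4
eef_pos: [0.6118, -0.1902, 0.0374]
tcp_rot: [0.923, 0.385, -0.0, -0.001]
contact_force: [-0.1, 1.0, -1.0]
opening: 0.654
time: 21.8
eef_pos: [0.6118, -0.1906, 0.0132]
tcp_rot: [0.923, 0.385, -0.0, -0.0]
contact_force: [-0.4, -0.6, 0.5]
opening: 0.651
[ 0.61236279 -0.19092095  0.01400055] [-0.31422778 -0.09735368 -0.38122152]
```

View pics/c16.png

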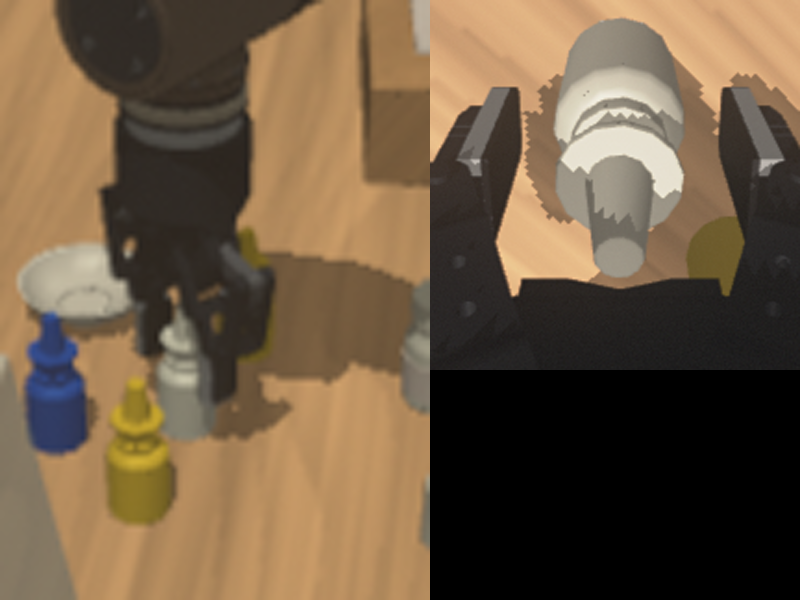

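```bash
python3 -m crank '[[-0.3,0,0,0.4,0,0,0],[-0.3,0,0,0.4,0,0,0],[-0.3,0,0,0,0,0,0]]'; python3 -m crank '[[0.3,0,0,0,0,0,0],[1,0,0,0,0,0,0],[1,0,0,0,0,0,0],[1,0,0,0,0,0,0],[1,0,0,0,0,0,0]]' 30; python3 - <<'E'
from h import *
d=save("wrist","pics/w17.png"); s=read_camera("side")
im=np.zeros((600,800,3),np.uint8)
im[:,:430]=cv2.resize(s["color"][110:250,270:370,::-1],(430,600),interpolation=cv2.INTER_CUBIC)
im[:370,430:]=cv2.resize(d["color"][200:400,220:420,::-1],(370,370),interpolation=cv2.INTER_CUBIC)
cv2.imwrite("pics/c17.png",im)
print(get_state()["eef_pos"],get_state()["contact_force"],get_state()["opening"])
E
```

```text
time: 22.2
eef_pos: [0.6116, -0.1906, 0.0049]
tcp_rot: [0.923, 0.384, -0.0, -0.001]
contact_force: [-0.7, 0.2, -0.5]
opening: 0.653
time: 22.7
eef_pos: [0.6123, -0.1909, 0.0059]
tcp_rot: [0.923, 0.385, 0.0, 0.0]
contact_force: [1.0, 0.1, 1.2]
opening: 0.403
[ 0.61230895 -0.19089858  0.00589783] [-0.67157594  0.93617863 -0.12411976] 0.4064497164811216
```

View pics/c17.png

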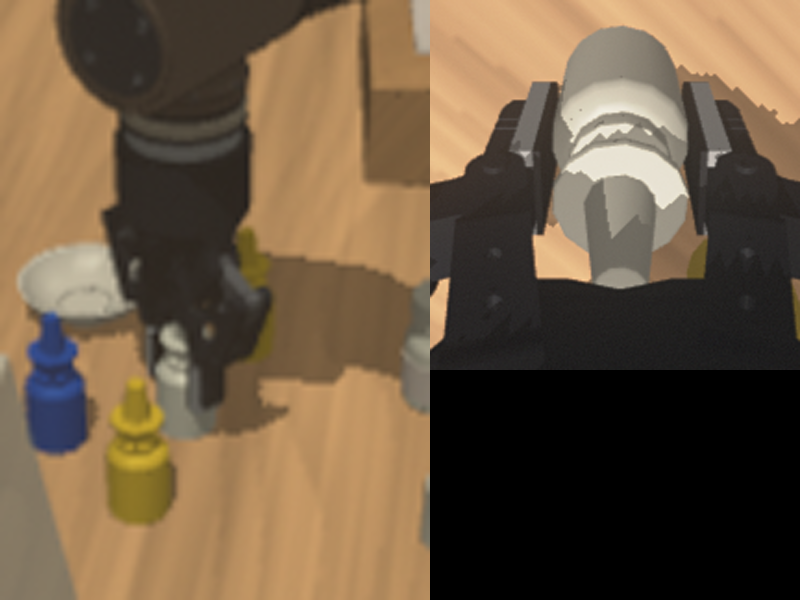

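The spray is gripped (opening 0.405, about 35 mm). I'll lift it straight up.

```bash
python3 -m crank '[[1,0,0,-0.5,0,0,0],[1,0,0,-1.5,0,0,0],[1,0,0,-2.5,0,0,0],[1,0,0,-2.5,0,0,0],[1,0,0,-2.5,0,0,0]]'; python3 -m crank '[[1,0,0,-2.5,0,0,0],[1,0,0,-2.5,0,0,0],[1,0,0,-1.5,0,0,0],[1,0,0,0,0,0,0]]'; python3 - <<'E'
from h import *
d=save("wrist","pics/w18.png"); s=save("side","pics/s18.png")
print(get_state()["eef_pos"],get_state()["contact_force"],get_state()["opening"])
plan([0.515,0.05,0.165],91.3,20,-136)
E
```

```text
time: 23.3
eef_pos: [0.6123, -0.1909, 0.1029]
tcp_rot: [0.923, 0.384, 0.0, 0.0]
contact_force: [0.7, -0.7, -0.7]
opening: 0.405
time: 23.7
eef_pos: [0.6139, -0.1916, 0.1698]
tcp_rot: [0.923, 0.385, 0.002, 0.003]
contact_force: [0.3, -0.3, -0.6]
opening: 0.402
[ 0.61185365 -0.19068195  0.16549225] [ 0.39410422 -0.08412817 -1.00561479] 0.4077544195161765
cur -44.77441392706514 turn -136
[np.float64(0.51), np.float64(-1.19), np.float64(0.0), -6.8]
[np.float64(0.65), np.float64(-1.12), np.float64(0.0), -6.8]
[np.float64(0.78), np.float64(-1.04), np.float64(0.0), -6.8]
[np.float64(0.9), np.float64(-0.94), np.float64(0.0), -6.8]
[np.float64(1.0), np.float64(-0.83), np.float64(0.0), -6.8]
[np.float64(1.09), np.float64(-0.7), np.float64(0.0), -6.8]
[np.float64(1.17), np.float64(-0.57), np.float64(0.0), -6.8]
[np.float64(1.23), np.float64(-0.42), np.float64(0.0), -6.8]
[np.float64(1.27), np.float64(-0.28), np.float64(0.0), -6.8]
[np.float64(1.29), np.float64(-0.12), np.float64(0.0), -6.8]
[np.float64(1.3), np.float64(0.03), np.float64(0.0), -6.8]
[np.float64(1.28), np.float64(0.18), np.float64(0.0), -6.8]
[np.float64(1.25), np.float64(0.33), np.float64(0.0), -6.8]
[np.float64(1.21), np.float64(0.48), np.float64(0.0), -6.8]
[np.float64(1.14), np.float64(0.62), np.float64(0.0), -6.8]
[np.float64(1.06), np.float64(0.75), np.float64(0.0), -6.8]
[np.float64(0.96), np.float64(0.87), np.float64(0.0), -6.8]
[np.float64(0.85), np.float64(0.98), np.float64(0.0), -6.8]
[np.float64(0.73), np.float64(1.07), np.float64(0.0), -6.8]
[np.float64(0.6), np.float64(1.15), np.float64(0.0), -6.8]
```

View pics/s18.png

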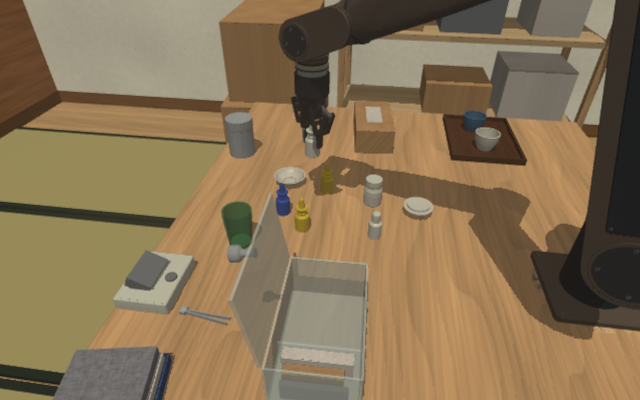

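The white spray is held upright in the gripper at side (313,140), the other items are untouched, and the lid is wide open. I'll carry it to the box while turning the jaws.

```bash
python3 -m crank '[[1,0.5,-1.2,0,0,0,-6.8],[1,0.7,-1.1,0,0,0,-6.8],[1,0.8,-1,0,0,0,-6.8],[1,0.9,-0.9,0,0,0,-6.8],[1,1,-0.8,0,0,0,-6.8]]'; python3 -m crank '[[1,1.1,-0.7,0,0,0,-6.8],[1,1.2,-0.6,0,0,0,-6.8],[1,1.2,-0.4,0,0,0,-6.8],[1,1.3,-0.3,0,0,0,-6.8],[1,1.3,-0.1,0,0,0,-6.8]]'; python3 -m crank '[[1,1.3,0,0,0,0,-6.8],[1,1.3,0.2,0,0,0,-6.8],[1,1.2,0.3,0,0,0,-6.8],[1,1.2,0.5,0,0,0,-6.8],[1,1.1,0.6,0,0,0,-6.8]]'; python3 -m crank '[[1,1.1,0.8,0,0,0,-6.8],[1,1,0.9,0,0,0,-6.8],[1,0.8,1,0,0,0,-6.8],[1,0.7,1.1,0,0,0,-6.8],[1,0.6,1.1,0,0,0,-6.8]]'; python3 - <<'E'
from h import *
plan([0.515,0.171,0.165],91.3,6)
E
```

```text
time: 24.3
eef_pos: [0.5878, -0.1297, 0.1631]
tcp_rot: [0.769, 0.639, -0.001, -0.002]
contact_force: [-0.4, -0.5, 0.2]
opening: 0.406
time: 24.8
eef_pos: [0.5634, -0.069, 0.1632]
tcp_rot: [0.548, 0.836, -0.001, -0.002]
contact_force: [-0.1, -0.1, -1.3]
opening: 0.405
time: 25.3
eef_pos: [0.5394, -0.0097, 0.1634]
tcp_rot: [0.28, 0.96, -0.0, -0.002]
contact_force: [0.2, 0.3, -0.7]
opening: 0.404
time: 25.8
eef_pos: [0.5157, 0.0512, 0.1634]
tcp_rot: [-0.013, 1.0, 0.0, -0.002]
contact_force: [0.9, -0.8, -0.4]
opening: 0.405
cur 91.50510317702738 turn 0.20510317702738234
[np.float64(-0.04), np.float64(2.0), np.float64(-0.03), np.float64(0.03)]
[np.float64(-0.04), np.float64(2.0), np.float64(-0.03), np.float64(0.03)]
[np.float64(-0.04), np.float64(2.0), np.float64(-0.03), np.float64(0.03)]
[np.float64(-0.04), np.float64(2.0), np.float64(-0.03), np.float64(0.03)]
[np.float64(-0.04), np.float64(2.0), np.float64(-0.03), np.float64(0.03)]
[np.float64(-0.03), np.float64(2.0), np.float64(-0.03), np.float64(0.03)]
```

```bash
python3 -m crank '[[1,0,2,0,0,0,0],[1,0,2.5,0,0,0,0],[1,0,2.5,0,0,0,0],[1,0,2.5,0,0,0,0],[1,0,2,0,0,0,0]]'; python3 -m crank '[[1,0,0.4,0,0,0,0],[1,0,0,0,0,0,0]]'; python3 - <<'E'
from h import *
d=save("wrist","pics/w19.png"); s=save("side","pics/s19.png"); t=save("top","pics/t19.png")
print(get_state()["eef_pos"],get_state()["contact_force"],get_state()["opening"])
E
```

```text
time: 26.3
eef_pos: [0.5133, 0.1666, 0.1634]
tcp_rot: [-0.011, 1.0, -0.0, -0.002]
contact_force: [0.9, -0.6, -0.8]
opening: 0.404
time: 26.5
eef_pos: [0.5138, 0.1696, 0.1642]
tcp_rot: [-0.011, 1.0, -0.0, -0.001]
contact_force: [0.0, 0.6, -1.2]
opening: 0.41
[0.51457429 0.16861026 0.16510549] [ 0.51889127 -0.65302268 -0.52218743] 0.4044465075724213
```

View pics/s19.png

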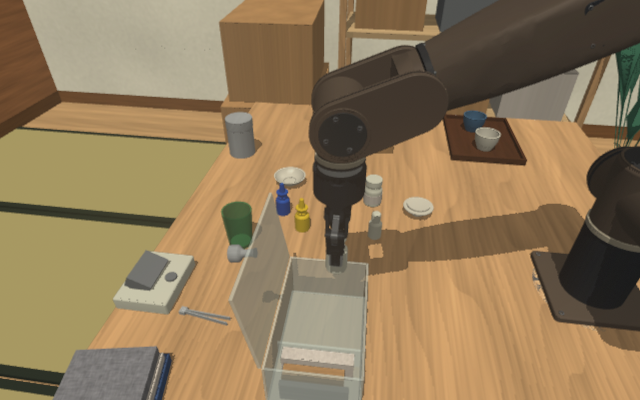

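View pics/w19.png

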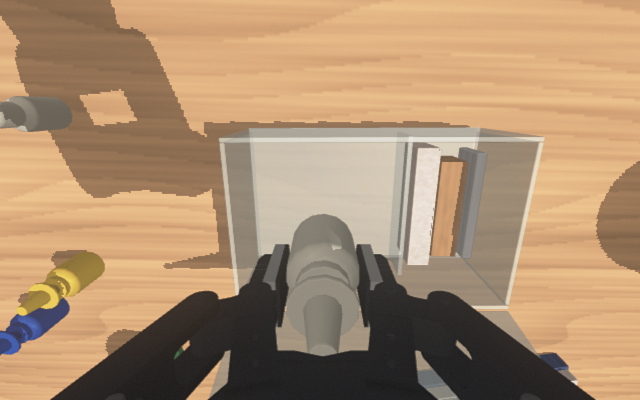

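The spray hangs over the middle of the empty bay (wrist view: bay floor (250-400,140-260), partition at column about 405). I'll lower it.

```bash
python3 -m crank '[[1,-0.6,0.2,2.5,0,0,0],[1,0,0,3,0,0,0],[1,0,0,3,0,0,0],[1,0,0,2.5,0,0,0],[1,0,0,1.5,0,0,0]]'; python3 -m crank '[[1,0,0,1,0,0,0],[1,0,0,0.7,0,0,0],[1,0,0,0.4,0,0,0],[1,0,0,0,0,0,0],[1,0,0,0,0,0,0]]'
```

```text
time: 27.15
eef_pos: [0.5194, 0.1704, 0.0383]
tcp_rot: [-0.01, 1.0, -0.0, -0.002]
contact_force: [0.8, -0.6, -0.5]
opening: 0.406
time: 27.65
eef_pos: [0.5215, 0.1718, 0.0206]
tcp_rot: [-0.011, 1.0, 0.0, 0.001]
contact_force: [-0.9, -0.8, -0.9]
opening: 0.408
```

```bash
python3 -m crank '[[1,0,0,0.3,0,0,0],[1,0,0,0.3,0,0,0],[1,0,0,0.2,0,0,0],[1,0,0,0,0,0,0]]'; python3 -m crank '[[1,0,0,0.1,0,0,0],[1,0,0,0.1,0,0,0],[1,0,0,0,0,0,0]]'
```

```text
time: 28.05
eef_pos: [0.5204, 0.1716, 0.0113]
tcp_rot: [-0.011, 1.0, -0.0, -0.0]
contact_force: [0.1, 0.4, -0.8]
opening: 0.407
time: 28.35
eef_pos: [0.5209, 0.1717, 0.0099]
tcp_rot: [-0.011, 1.0, 0.0, 0.0]
contact_force: [-0.4, -0.8, 0.3]
opening: 0.403
```

```bash
python3 -m crank '[[1,0,0,0.1,0,0,0],[1,0,0,0.1,0,0,0],[1,0,0,0,0,0,0]]'; python3 - <<'E'
from h import *
d=save("wrist","pics/w20.png"); s=save("side","pics/s20.png")
print(get_state()["eef_pos"],get_state()["contact_force"],get_state()["opening"])
E
```

```text
time: 28.65
eef_pos: [0.5212, 0.1717, 0.0098]
tcp_rot: [-0.011, 1.0, -0.0, -0.0]
contact_force: [-4.8, -1.6, 11.4]
opening: 0.401
[0.52119679 0.17167733 0.00982664] [-5.24871159 -0.87280989 11.41041433] 0.40770688020518736
```

View pics/s20.png

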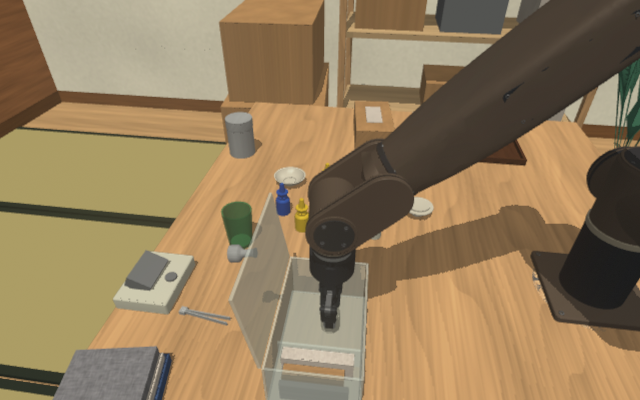

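View pics/w20.png

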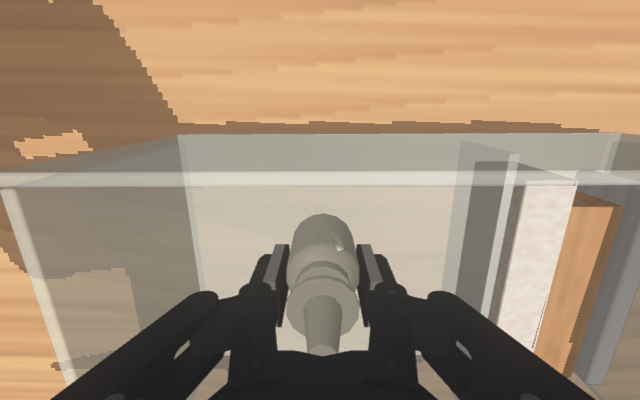

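It stands on the floor of the bay (11 N reaction at z 0.0098). I'll ease off slightly, open, and rise.

```bash
python3 -m crank '[[1,0,0,-0.15,0,0,0],[1,0,0,0,0,0,0],[0,0,0,0,0,0,0],[-0.3,0,0,0,0,0,0],[-0.3,0,0,0,0,0,0]]'; python3 -m crank '[[-0.3,0,0,-0.5,0,0,0],[-0.3,0,0,-1.5,0,0,0],[-0.3,0,0,-2.5,0,0,0],[-0.3,0,0,-3,0,0,0],[-0.3,0,0,-3,0,0,0]]'; python3 -m crank '[[-0.3,0,0,-3,0,0,0],[-0.3,0,0,-3,0,0,0],[-0.3,0,0,0,0,0,0]]'; python3 - <<'E'
from h import *
d=save("wrist","pics/w21.png")
print(get_state()["eef_pos"],get_state()["contact_force"],get_state()["opening"])
E
```

```text
time: 29.25
eef_pos: [0.5205, 0.1716, 0.0088]
tcp_rot: [-0.011, 1.0, -0.0, -0.0]
contact_force: [0.5, 0.2, 0.2]
opening: 0.651
time: 29.75
eef_pos: [0.5208, 0.1717, 0.1164]
tcp_rot: [-0.011, 1.0, 0.0, 0.0]
contact_force: [-0.1, 0.6, -0.2]
opening: 0.65
time: 30.05
eef_pos: [0.5242, 0.1722, 0.1813]
tcp_rot: [-0.011, 1.0, 0.001, 0.006]
contact_force: [0.4, 0.6, 0.4]
opening: 0.648
[0.52275071 0.17194541 0.1784406 ] [-0.80453417  0.07855633 -0.47009224] 0.6508044097170431
```

View pics/w21.png

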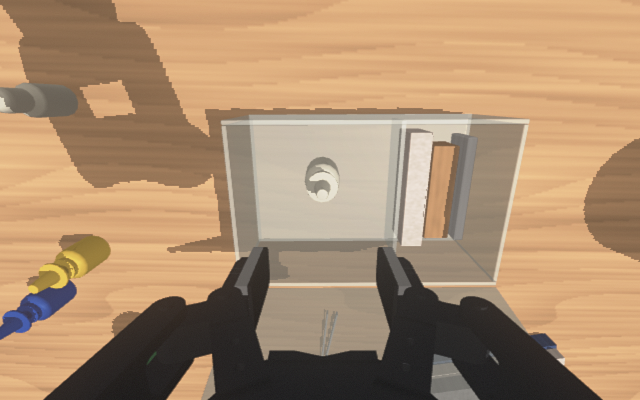

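The spray stands upright, released, near the bay centre (wrist (322,180)). Next I'll go over the lid and regrip the knob from above, the way I released it.

```bash
python3 -m crank '[[-0.3,0,0,-4,0,0,0],[-0.3,0,0,-4.5,0,0,0],[-0.3,0,0,-4.5,0,0,0],[-0.3,-2,0.5,-0.5,0,0,0],[-0.3,-3,1,0,0,0,0]]'; python3 -m crank '[[-0.3,-3,1,0,0,0,0],[-0.3,-3,1,0,0,0,0],[-0.3,-3,1,0,0,0,0],[-0.3,-1,0,0,0,0,0],[-0.3,0,0,0,0,0,0]]'; python3 - <<'E'
from h import *
d=save("wrist","pics/w22.png"); s=save("side","pics/s22.png")
for c,q in (("wrist",d),("side",s)): print(c,[(r["location"],r["p"],onz(q,r["location"],.211)) for r in place_of("lid_handle",c)])
print(get_state()["eef_pos"],get_state()["contact_force"],get_state()["opening"])
plan([0.6712,0.2175,0.184],91.3,1)
E
```

```text
time: 30.6
eef_pos: [0.5711, 0.1878, 0.3124]
tcp_rot: [-0.011, 1.0, 0.0, 0.002]
contact_force: [0.0, -0.3, 0.0]
opening: 0.652
time: 31.1
eef_pos: [0.6699, 0.2195, 0.307]
tcp_rot: [-0.011, 1.0, -0.0, -0.002]
contact_force: [-1.3, 0.4, -0.0]
opening: 0.651
wrist [([323.4, 194.7], 0.67, array([0.66777767, 0.22028621, 0.211     ]))]
side [([235.0, 253.5], 0.81, array([0.66822757, 0.21686929, 0.211     ]))]
[0.66878639 0.21957357 0.30950203] [0.35873967 0.82364609 0.65212353] 0.6505525263315862
cur 91.22244601853839 turn -0.0775539814616053
[np.float64(-0.24), np.float64(-0.21), np.float64(12.55), np.float64(-0.08)]
```

View pics/w22.png

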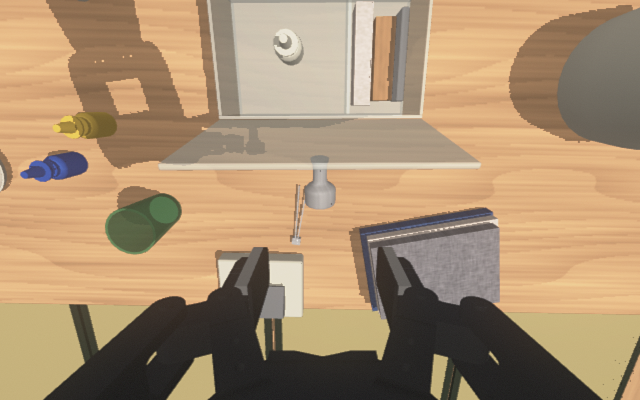

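View pics/s22.png

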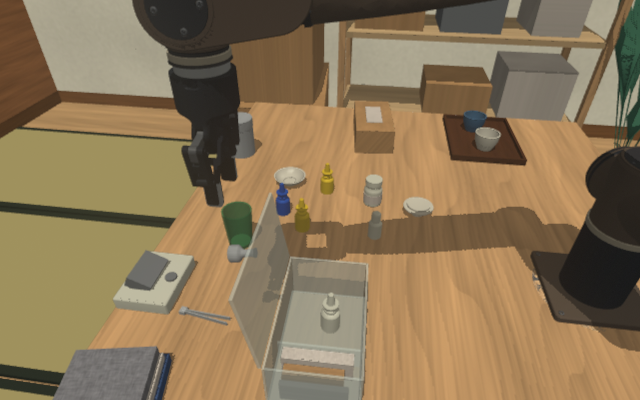

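The spray is upright in the bay (side (330,315)), the others are unmoved, and the knob (wrist (320,190)) is midway between the jaws. I'll descend and grip it.

```bash
python3 -m crank '[[-0.3,-0.2,-0.1,3,0,0,0],[-0.3,0,0,3,0,0,0],[-0.3,0,0,3,0,0,0],[-0.3,0,0,2.5,0,0,0],[-0.3,0,0,1,0,0,0]]'; python3 -m crank '[[1,0,0,0,0,0,0],[1,0,0,0,0,0,0],[1,0,0,0,0,0,0],[1,0,0,0,0,0,0]]' 40
```

```text
time: 31.8
eef_pos: [0.6693, 0.2184, 0.1811]
tcp_rot: [-0.011, 1.0, -0.0, -0.003]
contact_force: [-0.2, -0.4, -0.4]
opening: 0.649
time: 32.2
eef_pos: [0.672, 0.217, 0.186]
tcp_rot: [-0.011, 1.0, -0.002, 0.0]
contact_force: [-2.2, -5.0, -1.3]
opening: 0.305
```

```bash
python3 -m crank '[[1,1.1,0,-0.5,0,0,0],[1,1.1,0,-0.4,0,0,0],[1,1.2,0,-0.3,0,0,0],[1,1.2,0,-0.2,0,0,0],[1,0,0,0,0,0,0]]'; python3 -m crank '[[1,1.2,0,-0.1,0,0,0],[1,1.2,0,0,0,0,0],[1,1.2,0,0.1,0,0,0],[1,1.2,0,0.3,0,0,0],[1,0,0,0,0,0,0]]'
```

```text
time: 32.7
eef_pos: [0.6259, 0.2158, 0.2008]
tcp_rot: [-0.011, 1.0, -0.002, 0.002]
contact_force: [0.7, -6.4, -0.9]
opening: 0.299
time: 33.2
eef_pos: [0.5781, 0.2146, 0.1981]
tcp_rot: [-0.011, 1.0, -0.002, 0.002]
contact_force: [-0.3, -8.0, 0.3]
opening: 0.304
```

```bash
python3 -m crank '[[1,1.2,0,0.4,0,0,0],[1,1.1,0,0.5,0,0,0],[1,1.1,0,0.6,0,0,0],[1,0,0,0,0,0,0]]'; python3 -m crank '[[1,1,0,0.7,0,0,0],[1,0.9,0,0.8,0,0,0],[1,0.9,0,0.9,0,0,0],[1,0,0,0,0,0,0]]'; python3 - <<'E'
import numpy as np
h=np.array([.606,.1]); 
def k(a): return np.array([-.12*np.cos(a)+.041*np.sin(a), .12*np.sin(a)+.041*np.cos(a)])
for a in (.5,.4,.3,.2,.1,0): print(a,(h+k(a)+[.003,-.028]).round(4))
E
```

```text
time: 33.6
eef_pos: [0.544, 0.2137, 0.1839]
tcp_rot: [-0.011, 1.0, -0.003, 0.002]
contact_force: [-2.3, -9.2, 3.9]
opening: 0.309
time: 34.0
eef_pos: [0.5145, 0.213, 0.1589]
tcp_rot: [-0.011, 1.0, -0.003, -0.001]
contact_force: [-6.5, -9.0, 4.0]
opening: 0.301
0.5 [0.5233 0.1655]
0.4 [0.5144 0.1565]
0.3 [0.5065 0.1466]
0.2 [0.4995 0.136 ]
0.1 [0.4937 0.1248]
0 [0.489 0.113]
```

```bash
python3 -m crank '[[1,0.8,0,1,0,0,0],[1,0.7,0,1.1,0,0,0],[1,0,0,0,0,0,0]]'; python3 -m crank '[[1,0.5,0,1.1,0,0,0],[1,0.3,0,0.8,0,0,0],[1,0,0,0,0,0,0]]'
```

```text
time: 34.3
eef_pos: [0.4991, 0.2126, 0.1365]
tcp_rot: [-0.012, 1.0, -0.003, -0.001]
contact_force: [-5.3, -9.8, 2.4]
opening: 0.304
time: 34.6
eef_pos: [0.4907, 0.2124, 0.1169]
tcp_rot: [-0.012, 1.0, -0.003, -0.002]
contact_force: [-4.9, -9.1, 2.0]
opening: 0.305
```

```bash
python3 -m crank '[[1,0.1,0,0.3,0,0,0],[1,0,0,0,0,0,0]]'; python3 -m crank '[[1,0,0,0.2,0,0,0],[1,0,0,0,0,0,0]]'; python3 -m crank '[[1,0,0,0.2,0,0,0],[1,0,0,0,0,0,0]]'
```

```text
time: 34.8
eef_pos: [0.4901, 0.2124, 0.1151]
tcp_rot: [-0.012, 1.0, -0.003, -0.002]
contact_force: [-7.6, -10.3, 4.3]
opening: 0.303
time: 35.0
eef_pos: [0.4901, 0.2124, 0.115]
tcp_rot: [-0.012, 1.0, -0.004, -0.003]
contact_force: [-11.9, -11.4, 12.9]
opening: 0.308
time: 35.2
eef_pos: [0.4902, 0.2124, 0.1148]
tcp_rot: [-0.012, 1.0, -0.004, -0.003]
contact_force: [-14.7, -13.3, 20.5]
opening: 0.302
```

The lid is on its stop: z holds at 0.115 while the force rises to 20 N. I'll relieve the push, open, lift clear and check.

```bash
python3 -m crank '[[1,0,0,-0.3,0,0,0],[0,0,0,0,0,0,0],[-0.3,0,0,0,0,0,0],[-0.3,0,0,0,0,0,0]]'; python3 -m crank '[[-0.3,0,0,-2,0,0,0],[-0.3,0,0,-3,0,0,0],[-0.3,0,0,-4,0,0,0],[-0.3,0,0,-4,0,0,0],[-0.3,0,0,-3,0,0,0]]'; python3 - <<'E'
from h import *
d=save("wrist","pics/w23.png"); s=save("side","pics/s23.png"); t=save("top","pics/t23.png")
for c,q in (("wrist",d),("side",s),("top",t)): print(c,[(r["location"],r["p"],onz(q,r["location"],.141)) for r in place_of("lid_handle",c)])
print(get_state()["eef_pos"],get_state()["contact_force"],get_state()["opening"])
cv2.imwrite("pics/c23.png",cv2.resize(s["color"][230:400,250:390,::-1],None,fx=3.5,fy=3.5,interpolation=cv2.INTER_CUBIC))
E
```

```text
time: 35.6
eef_pos: [0.4926, 0.2156, 0.1137]
tcp_rot: [-0.011, 1.0, 0.001, 0.001]
contact_force: [-0.3, 0.1, 0.7]
opening: 0.653
time: 36.1
eef_pos: [0.4925, 0.2157, 0.2758]
tcp_rot: [-0.011, 1.0, 0.001, 0.002]
contact_force: [0.0, -0.9, 0.2]
opening: 0.652
wrist [([321.8, 179.0], 0.89, array([0.48637508, 0.21518069, 0.141     ]))]
side [([347.8, 295.4], 0.7, array([0.49030314, 0.21353186, 0.141     ]))]
top [([206.0, 231.0], 0.78, array([0.48618395, 0.22036075, 0.141     ])), ([215.0, 183.9], 0.7, array([0.59774105, 0.19849424, 0.141     ])), ([341.9, 241.4], 0.59, array([ 0.45603362, -0.1005875 ,  0.141     ]))]
[0.49101868 0.21503669 0.27059156] [ 0.25396539 -0.02577701  0.52052712] 0.6462989414703222
```

View pics/c23.png

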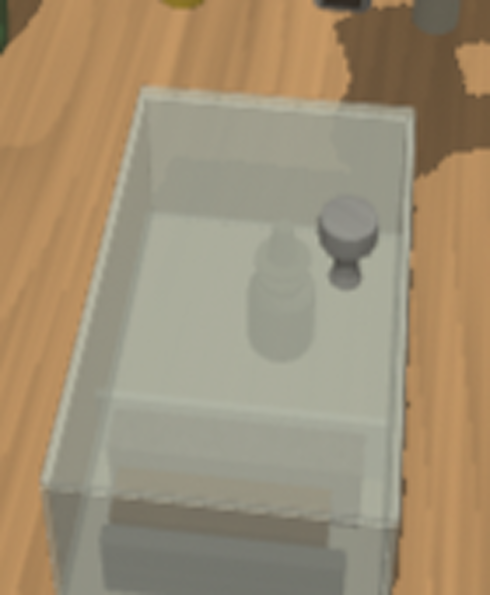

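View pics/w23.png

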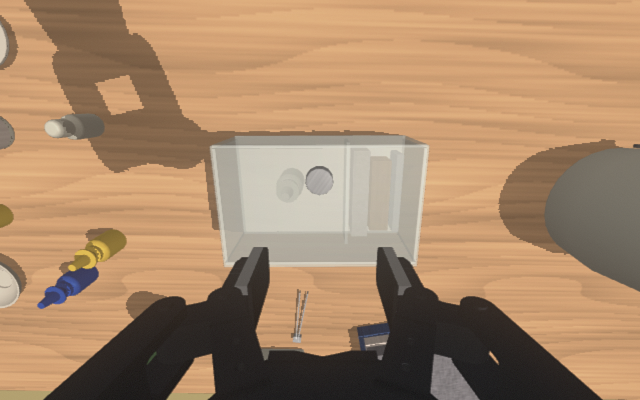

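View pics/t23.png

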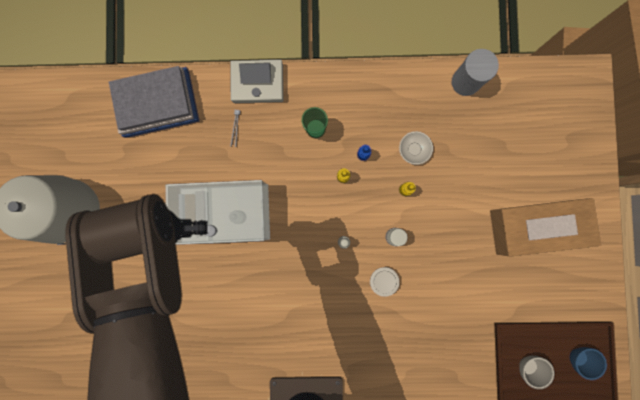

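The lid is flush on the rim, with no overhanging edge and the knob at (0.487,0.215), its shut position. The spray stands upright under it, the arm is clear, and the bystanders are where they were. I'll hand in.

```bash
python3 -m crank '[[-0.3,0,0,0,0,0,0],[-0.3,0,0,0,0,0,0]]'; python3 - <<'E'
from h import *
print(sign_off())
E
```

```text
time: 36.6
eef_pos: [0.4912, 0.2149, 0.2706]
tcp_rot: [-0.011, 1.0, -0.0, -0.001]
contact_force: [-0.5, 0.9, 0.3]
opening: 0.65
the job is handed in; nothing more can be done
None
```

I primed the white spray twice, set it upright in the empty compartment of the box, closed the lid and handed the job in at about 36.6 s. `sign_off()` gives no verdict, so these are my own checks.

- **Priming:** both presses reached the stop, with the force rising to over 10 N while the height held still. Pictures showed the pump springing back after the first press. I did not check it closely after the second.
- **Lid:** I lifted it by the knob to about 1.75 rad. At the end it was pressed down against its stop with about 20 N and showed flush with the rim, with the knob at its shut position.
- **Placing:** the spray touched the floor while still gripped (11 N reaction), about 12 mm from the compartment's centre. It showed upright after release and again through the closed lid.
- **Other things:** they showed where they had been in the last top picture. The robot was clear of everything with no contact force.

**One disagreement:** with the gripper shut, contact with the nozzle came about 34 mm lower in reported height than `tip_extent` implied. I went by contact force and pictures instead, and set the grasp heights from the observed contact.

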